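# Load the reagent carrier for the next analyser run

## Robot

A 7-joint arm with a two-finger parallel gripper is mounted at the origin on a cart in front of the work surface, level with it; the furniture and walls round the work are solid. World frame = base frame: x ahead of the robot, y to its left, z up, the work surface at z = 0. Lengths are in m, angles in rad, forces in N, time in s.
With the tool pointing down it reaches from about 0.35 to 0.9 m from the base axis. Payload 8.1 kg.
Tool frame: the origin (TCP) lies at the very end of the fingers, on their centre line; the grasp point (between the pads) lies 19 mm behind it; z points along the fingers, y is the line along which they close (so a half turn about z gives the same grasp; the last joint's range is limited). The gripper opens to 92 mm and grips with 3 to 60 N. Pads are 19 mm wide; open, the fingers measure 130 mm over their backs; the gripper's body (75 mm by 190 mm) begins 47 mm behind the grasp point.
Start: joints at [-1.432, 0.434, 0.025, 1.573, -0.012, 1.134, -0.075], TCP at [0.15, 0.607, 0.196] pointing down, gripper open.
Joint ranges: [-2.62, 2.62], [-0.44, 2.09], [-1.27, 1.32], [0.08, 2.57], [-1.32, 4.46], [0.12, 2], [-2.74, 2.74]. Speed limits (rad/s): [2.22, 2.22, 3.01, 3.01, 3.14, 3.14, 3.14].

## Interface

Orientations are given as a 3x3 rotation matrix whose columns are the frame's x, y, z axes.
In Python, from workcell import * gives the robot as it stands. The module is installed in compiled form; this text tells all that it offers.
- The arm moves only by the tool carry_out, never from a script. Its arguments are lists of equal length, an entry for each row: "translation": the shift along the tool's x, y, z in mm, a list of three; "rot": the turn, a rotation vector about the tool's x, y, z in degrees, a list of three; "hand": the closure, from -1 (fully open) to 1 (shut). A call has 1 to 8 rows; each row shifts and turns the commanded pose from where the row before left it, along the tool's axes as they then stand; what a row does not reach is not made up. A row lasts 1/12 s, in which the tool goes at most 41.7 mm and 7.16 degrees, less where a joint would pass 70% of its speed; a pose out of reach is approached as far as the arm can. A call with a gripper value outside its range is refused whole. The fingers move at their own pace and stop on an object; "squeeze" is the grip in N (left out, the last holds). Time passes only in rows, so rows that do not move let the fingers close. It gives the time, the measured TCP pose, the force, the opening and the grip force at its end, in the units of the state.
- sense(): the state, without advancing time (a new reading comes with each control period).
- grab_frame(name): name is "scene" or "top"; returns the picture (400x640x3 uint8, blue, green, red); there is no depth.
- calibration(name): a dict with "K" (3x3 intrinsics, pixels), "world_from_camera" (4x4, takes a point from camera to world coordinates). Camera axes: x right, y down, z forward; pixel columns grow to the right and rows downward; lengths in m; the calibration is good to about 2 mm. A picture is of the moment at which its call begins. calibration takes no time and is no camera call.
- job_done(): hands the job in; it is judged then, once.
The state is a dict: "time": time; "q": joint angles; "dq": joint speeds; "joint_torque": joint torques, N m; "ee_pos": TCP position; "ee_rot": TCP orientation; "wrist_force": force on the tool from outside, world axes, zero at the start; "torque": the same for the moment, N m; "finger_gap": finger opening in m; "grasp_force": force on a finger pad.
Only numpy, scipy, OpenCV 4.12 (cv2) and the standard library are available. Lean on these libraries where they do the work, as an engineer would, in place of code of your own. Each camera call takes 0.05 s, during which the arm holds its last target. There are 200 camera calls.

## Task

Gather the reagents for the next run into the grey four-bay carrier on the bench: stand the blue-, orange- and green-capped vials in the adapters of their cap's colour, and the white diluent bottle with the flat screw cap in the white adapter with the wide pocket. Each must stand upright on the floor of its own pocket; set them down without letting them fall or tip. The violet-capped vial and the dropper bottle with the pointed nozzle belong to other work: leave them standing where they are.

Things in the scene. Friction and masses are not known exactly. Their poses are not given: they have to be found in the camera images.
- vial_blue: Glass reagent vial with a blue screw cap, upright on the bench. 22 mm diameter, 41 mm tall; cap (20 mm wide) the top 13 mm. About 28 g. Origin: centre of its underside, z up. Belongs in the blue adapter. Small fixed ware (a beaker 52 mm wide, 66 mm tall, and a stack of cups) stands among the vials, 25 mm or more clear of each: come from straight above, fingers little opened.
- vial_orange: Glass reagent vial with an orange screw cap, upright on the bench. 22 mm diameter, 41 mm tall; cap (20 mm wide) the top 13 mm. About 28 g. Origin: centre of its underside, z up. Belongs in the orange adapter. Small fixed ware (a beaker 52 mm wide, 66 mm tall, and a stack of cups) stands among the vials, 25 mm or more clear of each: come from straight above, fingers little opened.
- vial_green: Glass reagent vial with a green screw cap, upright on the bench. 22 mm diameter, 41 mm tall; cap (20 mm wide) the top 13 mm. About 28 g. Origin: centre of its underside, z up. Belongs in the green adapter. Small fixed ware (a beaker 52 mm wide, 66 mm tall, and a stack of cups) stands among the vials, 25 mm or more clear of each: come from straight above, fingers little opened.
- diluent_bottle: White plastic diluent bottle with a ribbed flat-topped white screw cap, standing upright. 37 x 40 mm in plan, 94 mm tall: body to 73 mm, the round cap (26 mm diameter) from 76 to 94 mm. About 110 g. Origin: centre of its underside, z up. Belongs in the white adapter. Much taller than the vials: a hand set low beside it may strike it.
- vial_violet: Glass reagent vial with a violet screw cap, upright on the bench. 22 mm diameter, 41 mm tall; cap (20 mm wide) the top 13 mm. About 28 g. Origin: centre of its underside, z up. A look-alike: stays where it stands. Small fixed ware (a beaker 52 mm wide, 66 mm tall, and a stack of cups) stands among the vials, 25 mm or more clear of each: come from straight above, fingers little opened.
- dropper_bottle: White squeeze dropper bottle with a pointed conical nozzle, standing upright. 35 mm diameter, 95 mm tall. A look-alike: it has no place in the carrier and stays where it stands. Origin: centre of its underside, z up.
- adapter_blue: Dark blue adapter block, 64 x 64 x 18 mm, in the fixed grey 2 x 2 carrier (138 mm square, 12 mm rim; blocks 66 mm apart). Round pocket in its middle: 38 mm wide, 14 mm deep. Origin: centre of its underside, 4 mm above the bench; z up (pocket floor +4 mm, top +18 mm), x and y along its sides. Holds the blue-capped vial. Behind, the analyser overhangs the bench from x = 0.56 m on, 0.15 m up.
- adapter_orange: Orange adapter block, 64 x 64 x 18 mm, in the fixed grey 2 x 2 carrier (138 mm square, 12 mm rim; blocks 66 mm apart). Round pocket in its middle: 38 mm wide, 14 mm deep. Origin: centre of its underside, 4 mm above the bench; z up (pocket floor +4 mm, top +18 mm), x and y along its sides. Holds the orange-capped vial. Behind, the analyser overhangs the bench from x = 0.56 m on, 0.15 m up.
- adapter_green: Green adapter block, 64 x 64 x 18 mm, in the fixed grey 2 x 2 carrier (138 mm square, 12 mm rim; blocks 66 mm apart). Round pocket in its middle: 38 mm wide, 14 mm deep. Origin: centre of its underside, 4 mm above the bench; z up (pocket floor +4 mm, top +18 mm), x and y along its sides. Holds the green-capped vial. Behind, the analyser overhangs the bench from x = 0.56 m on, 0.15 m up.
- adapter_white: White adapter block, 64 x 64 x 18 mm, in the fixed grey 2 x 2 carrier (138 mm square, 12 mm rim; blocks 66 mm apart). Round pocket in its middle: 54 mm wide, 14 mm deep. Origin: centre of its underside, 4 mm above the bench; z up (pocket floor +4 mm, top +18 mm), x and y along its sides. Holds the diluent bottle. Behind, the analyser overhangs the bench from x = 0.56 m on, 0.15 m up.
Not all that is in view belongs to the job. Leave any red look-alike of the vial_blue alone.

How it is judged:
At the end, for the whole second after the job is handed in: Each of the three vials stands in the adapter of its cap's colour and the diluent bottle in the white one: within 12 mm of the pocket's centre, on its floor (within 4 mm), upright within 0.15 rad, at rest. Violet vial and dropper bottle: within 20 mm of their start, upright, at rest (horizontal distance between vial_blue and adapter_blue below 0.012 m and z of vial_blue in the frame of adapter_blue between 0 and 0.008 m and angle between each of vial_blue, vial_orange, vial_green, diluent_bottle, vial_violet, dropper_bottle's own z axis and vertical below 0.15 rad and linear speed of each of vial_blue, vial_orange, vial_green, diluent_bottle, vial_violet, dropper_bottle below 0.01 m/s and horizontal distance between vial_orange and adapter_orange below 0.012 m and z of vial_orange in the frame of adapter_orange between 0 and 0.008 m and horizontal distance between vial_green and adapter_green below 0.012 m and z of vial_green in the frame of adapter_green between 0 and 0.008 m and horizontal distance between diluent_bottle and adapter_white below 0.012 m and z of diluent_bottle in the frame of adapter_white between 0 and 0.008 m and distance of each of vial_violet, dropper_bottle from where it was at the start of the episode below 0.02 m); the robot touches nothing.
It fails at once if a vial or the diluent bottle is tipped over (more than 40 degrees) (angle between any of vial_blue, vial_orange, vial_green, diluent_bottle's own z axis and vertical above 0.7 rad).
It fails at once if a vial or the diluent bottle is let fall (faster than 0.7 m/s out of the fingers, a drop of 25 mm) ((linear speed of vial_blue above 0.7 m/s and contact force between the fingers and vial_blue below 0.05 N) or (linear speed of vial_orange above 0.7 m/s and contact force between the fingers and vial_orange below 0.05 N) or (linear speed of vial_green above 0.7 m/s and contact force between the fingers and vial_green below 0.05 N) or (linear speed of diluent_bottle above 0.7 m/s and contact force between the fingers and diluent_bottle below 0.05 N)).
It fails at once if the violet-capped vial or the dropper bottle is lifted or moved more than 30 mm (distance of any of vial_violet, dropper_bottle from where it was at the start of the episode above 0.03 m).
It also fails if it takes over 112 s, if anything falls off the work surface, if the arm or the gripper's body presses on something with over 40 N, if the wrist force passes 120 N, or if a joint passes its speed limit or range.

## Working session

There is one attempt and no reset: what is moved stays moved. The work goes in short steps, Python scripts to look and compute and a tool call to move; the robot and the scene stay as the last step left them, time stands still between calls to the robot, and variables do not carry over. Pictures are saved under pics/ and viewed, at most 14 in all, crops included, and the job is handed in when it is done.

Besides the shell and the picture viewer there is one more tool, called after "Emit:" as a command line: name --argument value ..., lists and objects as JSON in quotes. carry_out: Moves the arm, as the interface text tells. Its arguments: {"type":"object","properties":{"translation":{"type":"array","items":{"type":"array","items":{"type":"number"}}},"rot":{"type":"array","items":{"type":"array","items":{"type":"number"}}},"hand":{"type":"array","items":{"type":"number"}},"squeeze":{"type":"number"}},"required":["translation","rot","hand"]}

```bash
mkdir -p pics; python3 - <<'E'
from workcell import *
import cv2,numpy as np
np.set_printoptions(precision=4,suppress=True)
for n in("scene","top"):
    im=grab_frame(n);cv2.imwrite(f"pics/{n}0.png",im);c=calibration(n);print(n,np.array(c["K"]),np.array(c["world_from_camera"]))
s=sense();print(s["time"],s["ee_pos"],s["ee_rot"],s["finger_gap"])
E
```

```text
scene [[481.2742   0.     319.1797]
 [  0.     481.2742 200.4175]
 [  0.       0.       1.    ]] [[ 0.835  -0.2107  0.5083 -0.1463]
 [-0.5501 -0.3376  0.7638 -0.9823]
 [ 0.0107 -0.9174 -0.3978  0.5268]
 [ 0.      0.      0.      1.    ]]
top [[421.7342   0.     317.0171]
 [  0.     421.7342 204.4569]
 [  0.       0.       1.    ]] [[ 0.0028 -0.9977  0.0676  0.3754]
 [-1.     -0.003  -0.004  -0.0377]
 [ 0.0042 -0.0676 -0.9977  1.2976]
 [ 0.      0.      0.      1.    ]]
0.1 [0.1496 0.6063 0.1957] [[-0.9709  0.2395 -0.0002]
 [ 0.2395  0.9709 -0.0014]
 [-0.0001 -0.0014 -1.    ]] 0.09160160252672028
```

View pics/scene0.png

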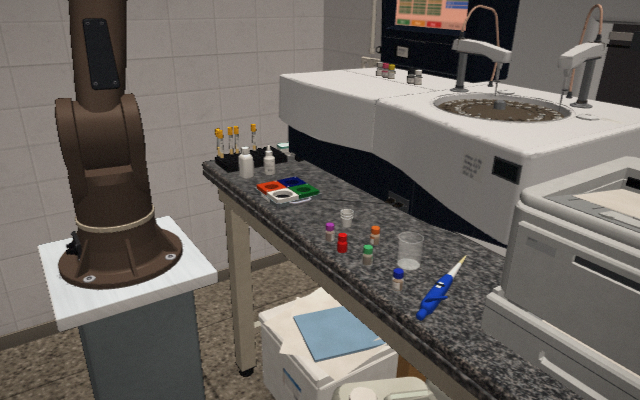

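View pics/top0.png

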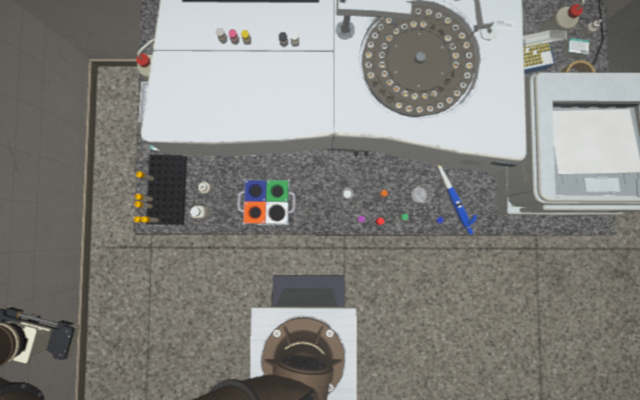

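Scene view, caps: violet (330,228), red (342,240), orange (376,231), green (368,250), blue (398,272); diluent (246,160), dropper (270,160). The top view shows the carrier at (266,201), bottles at (197,212) and (204,187), and the beaker at (420,195). Next I measure by colour masks in both views.

```bash
cat > h.py <<'E'
import cv2,numpy as np
from workcell import *
np.set_printoptions(precision=4,suppress=True)
def ray(n,p):
    c=calibration(n);T=np.array(c["world_from_camera"]);d=T[:3,:3]@np.linalg.solve(np.array(c["K"]),[p[0],p[1],1.]);return T[:3,3],d
def onz(n,p,z):
    o,d=ray(n,p);return o+d*(z-o[2])/d[2]
def tri(p,q):
    o,d=ray("scene",p);a,b=ray("top",q);s=np.linalg.lstsq(np.c_[d,-b],a-o,rcond=None)[0]
    P,Q=o+d*s[0],a+b*s[1];return (P+Q)/2,np.linalg.norm(P-Q)
HUE={"orange":(5,16),"green":(45,85),"blue":(112,128),"violet":(135,165),"red":(174,184)}
def blobs(im,col,box,smin=90,vmin=45):
    h=cv2.cvtColor(im,cv2.COLOR_BGR2HSV);lo,hi=HUE[col];H=h[...,0].astype(int)
    if col=="red":H=np.where(H<10,H+180,H)
    m=((H>=lo)&(H<=hi)&(h[...,1]>smin)&(h[...,2]>vmin)).astype(np.uint8)
    x0,y0,x1,y1=box;k=np.zeros_like(m);k[y0:y1,x0:x1]=m[y0:y1,x0:x1]
    n,l,s,c=cv2.connectedComponentsWithStats(k)
    return sorted([(int(s[i,4]),c[i].round(2),s[i,:4]) for i in range(1,n) if s[i,4]>5],key=lambda t:-t[0])
E
python3 - <<'E'
from h import *
S=cv2.imread("pics/scene0.png");T=cv2.imread("pics/top0.png")
for c in HUE:
    a=blobs(S,c,(315,210,410,292));b=blobs(T,c,(340,180,450,230),70)
    print(c,[(x[0],x[1],x[2]) for x in a[:2]],[(x[0],x[1],x[2]) for x in b[:2]])
    if a and b: print("  tri",tri(a[0][1],b[0][1]),"top z=.041",onz("top",b[0][1],.04))
for c in("blue","orange","green"):
    print("ad",c,[(x[0],x[1],x[2],onz("top",x[2][:2]+x[2][2:]/2-.5,.022)) for x in blobs(T,c,(235,170,300,230),60,30)[:2]])
a=cv2.resize(T[170:235,130:310],None,fx=4.4,fy=4.4,interpolation=cv2.INTER_NEAREST)
b=cv2.resize(S[140:210,220:330],None,fx=4.4,fy=4.4,interpolation=cv2.INTER_NEAREST)
w=max(a.shape[1],b.shape[1]);p=lambda i:cv2.copyMakeBorder(i,0,0,0,w-i.shape[1],cv2.BORDER_CONSTANT)
cv2.imwrite("pics/c1.png",np.vstack([p(a),p(b)]))
c=cv2.resize(T[165:235,330:480],None,fx=4.4,fy=4.4,interpolation=cv2.INTER_NEAREST);cv2.imwrite("pics/c2.png",c)
E
```

```text
orange [(82, array([375.  , 229.73]), array([371, 225,   9,  10], dtype=int32)), (12, array([371.75, 237.25]), array([370, 236,   5,   3], dtype=int32))] [(51, array([383.63, 193.02]), array([380, 189,   8,   8], dtype=int32))]
  tri (array([ 0.4968, -0.2435,  0.035 ]), np.float64(0.001552314342329018)) top z=.041 [ 0.4956 -0.2422  0.04  ]
green [(75, array([367.79, 248.87]), array([364, 245,   9,   9], dtype=int32))] [(38, array([404.58, 216.26]), array([401, 213,   8,   7], dtype=int32))]
  tri (array([ 0.4267, -0.3054,  0.0359]), np.float64(0.0009787533621627047)) top z=.041 [ 0.4262 -0.3042  0.04  ]
blue [(104, array([398.05, 273.01]), array([393, 268,  11,  11], dtype=int32))] [(43, array([439.81, 219.65]), array([436, 216,   8,   8], dtype=int32)), (14, array([448.36, 191.07]), array([447, 188,   3,   8], dtype=int32))]
  tri (array([ 0.4166, -0.4106,  0.0362]), np.float64(0.0002967234013194099)) top z=.041 [ 0.4163 -0.4094  0.04  ]
violet [(64, array([329.5 , 226.25]), array([326, 222,   8,   9], dtype=int32))] [(36, array([361.14, 218.61]), array([358, 216,   7,   6], dtype=int32))]
  tri (array([ 0.4193, -0.1752,  0.0355]), np.float64(0.0009830389890597444)) top z=.041 [ 0.4188 -0.1744  0.04  ]
red [(193, array([341.97, 242.73]), array([337, 233,  11,  20], dtype=int32))] [(60, array([379.88, 220.72]), array([376, 217,   9,   8], dtype=int32))]
  tri (array([ 0.4133, -0.2333,  0.0213]), np.float64(0.0003714484789746225)) top z=.041 [ 0.4126 -0.2303  0.04  ]
ad blue [(350, array([254.21, 189.87]), array([244, 180,  22,  21], dtype=int32), array([0.5053, 0.1472, 0.022 ]))]
ad orange [(405, array([253.91, 212.4 ]), array([243, 202,  23,  22], dtype=int32), array([0.4369, 0.1478, 0.022 ]))]
ad green [(384, array([276.6 , 190.27]), array([266, 180,  22,  22], dtype=int32), array([0.504 , 0.0804, 0.022 ]))]
```

View pics/c1.png

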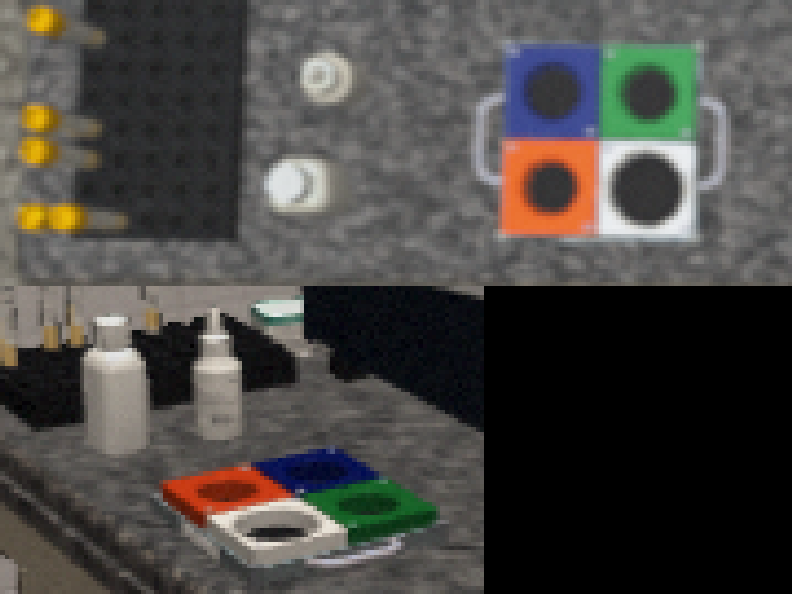

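View pics/c2.png

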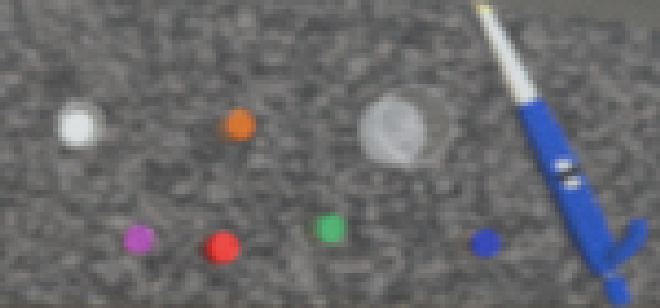

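Crops: the carrier is square to the axes. Its four pockets are blue (back left), orange (front left), green (back right) and white (front right, wide). The diluent's flat cap centre is near top px (196,212), the dropper nozzle near (203,187), and the beaker rim near (419,194). Now I align the tool and work out the bottle positions.

```bash
python3 - <<'E'
from h import *
print("dil",tri((245.2,147.2),(196,211.8)),onz("top",(196,211.8),.094))
print("drop",tri((268.5,141),(203,187.2)),"beaker",onz("top",(418.9,194.5),.066),"cups",tri((347,212),(347.4,194)))
for p in[(255.3,190.8),(277.5,191.3),(255.2,212.5),(277,213)]:print("pocket floor-ish",onz("top",p,.018))
E
```

```text
dil (array([0.4364, 0.3017, 0.0952]), np.float64(0.00334319231741655)) [0.435  0.3028 0.094 ]
drop (array([0.5049, 0.2797, 0.1095]), np.float64(0.0021718359443946805)) beaker [ 0.4891 -0.3415  0.066 ] cups (array([ 0.4951, -0.1355,  0.0369]), np.float64(0.005939483359705616))
pocket floor-ish [0.5033 0.1453 0.018 ]
pocket floor-ish [0.502  0.0777 0.018 ]
pocket floor-ish [0.4371 0.1448 0.018 ]
pocket floor-ish [0.4358 0.0786 0.018 ]
```

Emit:
carry_out --translation '[[0,0,0],[0,0,0],[-30,-30,0],[-30,-30,0],[-30,-30,0],[-30,-30,0],[-30,-30,0],[-30,-30,0]]' --rot '[[0,0,-6.9],[0,0,-6.9],[0,0,0],[0,0,0],[0,0,0],[0,0,0],[0,0,0],[0,0,0]]' --hand '[0.2,0.2,0.2,0.2,0.2,0.2,0.2,0.2]' --squeeze 12

```text
time: 0.77
ee_pos: [0.3272, 0.428, 0.1962]
ee_rot: [[-1.0, 0.001, -0.0], [0.001, 1.0, -0.0], [0.0, -0.0, -1.0]]
wrist_force: [1.2, 0.6, -0.1]
finger_gap: 0.0431
grasp_force: 0.0
```

Emit:
carry_out --translation '[[-11,-35,0],[-11,-35,0],[-11,-35,0],[-11,-35,0],[-11,-35,0],[-11,-35,0],[-11,-35,0],[-10,-35,0]]' --rot '[[0,0,0],[0,0,0],[0,0,0],[0,0,0],[0,0,0],[0,0,0],[0,0,0],[0,0,0]]' --hand '[0.2,0.2,0.2,0.2,0.2,0.2,0.2,0.2]'

```text
time: 1.43
ee_pos: [0.4131, 0.1479, 0.1964]
ee_rot: [[-1.0, 0.001, -0.0], [0.001, 1.0, 0.0], [0.0, 0.0, -1.0]]
wrist_force: [0.9, -0.5, 0.3]
finger_gap: 0.0365
grasp_force: 0.0
```

Emit:
carry_out --translation '[[0,-35,0],[0,-35,0],[0,-35,0],[0,-35,0],[0,-35,0],[0,-35,0],[0,-35,0],[0,-35,0]]' --rot '[[0,0,0],[0,0,0],[0,0,0],[0,0,0],[0,0,0],[0,0,0],[0,0,0],[0,0,0]]' --hand '[0.2,0.2,0.2,0.2,0.2,0.2,0.2,0.2]'

```text
time: 2.1
ee_pos: [0.4121, -0.1318, 0.1964]
ee_rot: [[-1.0, 0.001, 0.0], [0.001, 1.0, 0.0], [-0.0, 0.0, -1.0]]
wrist_force: [1.5, 0.3, -0.6]
finger_gap: 0.0367
grasp_force: 0.0
```

Emit:
carry_out --translation '[[0,-35,0],[0,-35,0],[0,-35,0],[0,-35,0],[0,-35,5],[0,-35,10],[0,-35,10],[0,-28,5]]' --rot '[[0,0,0],[0,0,0],[0,0,0],[0,0,0],[0,0,0],[0,0,0],[0,0,0],[0,0,0]]' --hand '[0.2,0.2,0.2,0.2,0.2,0.2,0.2,0.2]'

```text
time: 2.77
ee_pos: [0.4113, -0.4054, 0.165]
ee_rot: [[-1.0, 0.002, -0.001], [0.002, 1.0, 0.0], [0.001, 0.0, -1.0]]
wrist_force: [-0.6, -0.0, 0.8]
finger_gap: 0.037
grasp_force: 0.0
```

Emit:
carry_out --translation '[[0,0,0],[0,0,0]]' --rot '[[0,0,0],[0,0,0]]' --hand '[0.2,0.2]'

```text
time: 2.93
ee_pos: [0.4112, -0.4046, 0.1655]
ee_rot: [[-1.0, 0.004, -0.002], [0.004, 1.0, 0.0], [0.002, 0.0, -1.0]]
wrist_force: [0.1, 0.3, -0.5]
finger_gap: 0.0368
grasp_force: 0.0
```

Emit:
carry_out --translation '[[-5,-5,20],[0,0,25],[0,0,25],[0,0,20],[0,0,10],[0,0,0]]' --rot '[[0,0,0],[0,0,0],[0,0,0],[0,0,0],[0,0,0],[0,0,0]]' --hand '[0.2,0.2,0.2,0.2,0.2,0.2]'

```text
time: 3.43
ee_pos: [0.4169, -0.4059, 0.0646]
ee_rot: [[-1.0, -0.0, -0.003], [-0.0, 1.0, 0.003], [0.003, 0.003, -1.0]]
wrist_force: [-0.2, 0.4, -0.3]
finger_gap: 0.037
grasp_force: 0.0
```

```bash
python3 - <<'E'
from h import *
s=sense();print(s["ee_pos"],s["q"])
S=grab_frame("scene")
cv2.imwrite("pics/s2.png",cv2.resize(S[150:310,290:490],None,fx=4,fy=3.7))
E
```

```text
[ 0.4169 -0.4059  0.0646] [ 0.3169  0.5474  0.5243  1.8548 -0.3585  0.8382  2.5934]
```

View pics/s2.png

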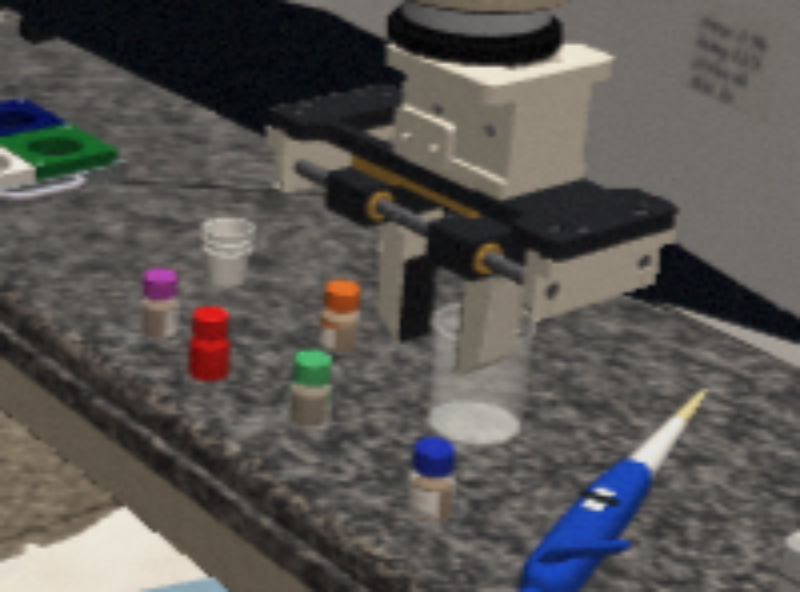

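The crop shows the gripper above blue, tips near crop (413,340) and (480,370), blue cap at (433,457). That looks higher or further back than the reported pose, so I check the projection.

```bash
python3 - <<'E'
from h import *
def proj(n,P):
    c=calibration(n);T=np.linalg.inv(np.array(c["world_from_camera"]));p=np.array(c["K"])@(T[:3,:3]@P+T[:3,3]);return p[:2]/p[2]
cr=lambda p:((p-[290,150])*[4,3.7]).round(0)
P=np.array(sense()["ee_pos"])
for d in(-.028,0.,.028):print(cr(proj("scene",P+[0,d,0])))
print(proj("top",P))
print(cr(proj("scene",np.array([.4165,-.41,.041]))),cr(proj("scene",np.array([.4165,-.41,0]))))
T=grab_frame("top");cv2.imwrite("pics/t2.png",cv2.resize(T[150:250,340:500],None,fx=5,fy=5))
E
```

```text
[474. 425.]
[433. 401.]
[394. 378.]
[441.61   218.9959]
[432. 447.] [425. 514.]
```

View pics/t2.png

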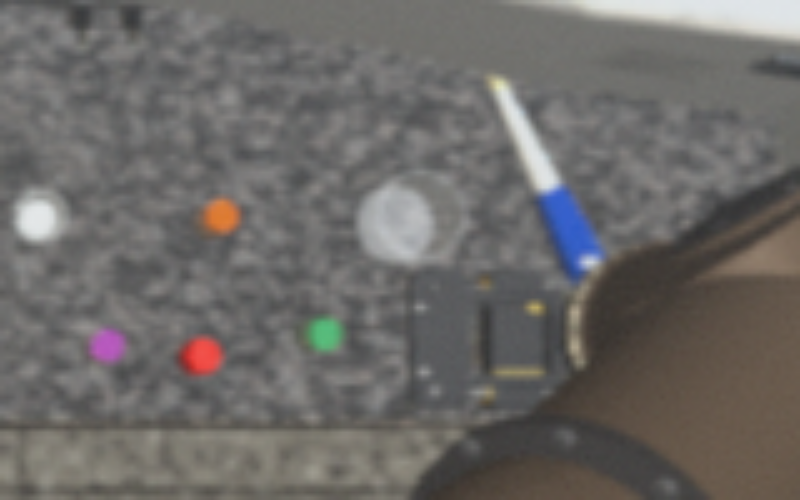

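The top view agrees with the reported x and y (body centre at row 217.6, predicted 217.8), but the scene view suggests the tips are higher than reported. Joint 7 is also near its limit, so I turn the tool, descend a little and look again.

Emit:
carry_out --translation '[[0,-4,0],[0,0,0],[0,0,0],[0,0,8],[0,0,8],[0,0,0],[0,0,0]]' --rot '[[0,0,0],[0,0,7],[0,0,7],[0,0,7],[0,0,0],[0,0,0],[0,0,0]]' --hand '[0.2,0.2,0.2,0.2,0.2,0.2,0.2]'

```text
time: 4.12
ee_pos: [0.4175, -0.4122, 0.0506]
ee_rot: [[-0.935, 0.355, -0.0], [0.355, 0.935, 0.0], [0.0, 0.0, -1.0]]
wrist_force: [-1.2, 0.5, 0.9]
finger_gap: 0.0367
grasp_force: 0.0
```

```bash
python3 - <<'E'
from h import *
s=sense();print(s["ee_pos"],s["q"],s["ee_rot"])
S=grab_frame("scene")
cv2.imwrite("pics/s3.png",cv2.resize(S[200:300,345:465],None,fx=6,fy=6,interpolation=cv2.INTER_CUBIC))
def proj(n,P):
    c=calibration(n);T=np.linalg.inv(np.array(c["world_from_camera"]));p=np.array(c["K"])@(T[:3,:3]@P+T[:3,3]);return p[:2]/p[2]
P=np.array(s["ee_pos"]);y=np.array(s["ee_rot"])[:,1]
for d in(-.028,0,.028):print((proj("scene",P+d*y)-[345,200])*6)
E
```

```text
[ 0.4175 -0.4122  0.0506] [ 0.271   0.5915  0.6117  1.8622 -0.4493  0.829   2.3207] [[-0.9347  0.3554 -0.0001]
 [ 0.3554  0.9347  0.0001]
 [ 0.0001  0.     -1.    ]]
[360.3338 447.366 ]
[326.8897 400.5009]
[295.2346 356.1426]
```

View pics/s3.png

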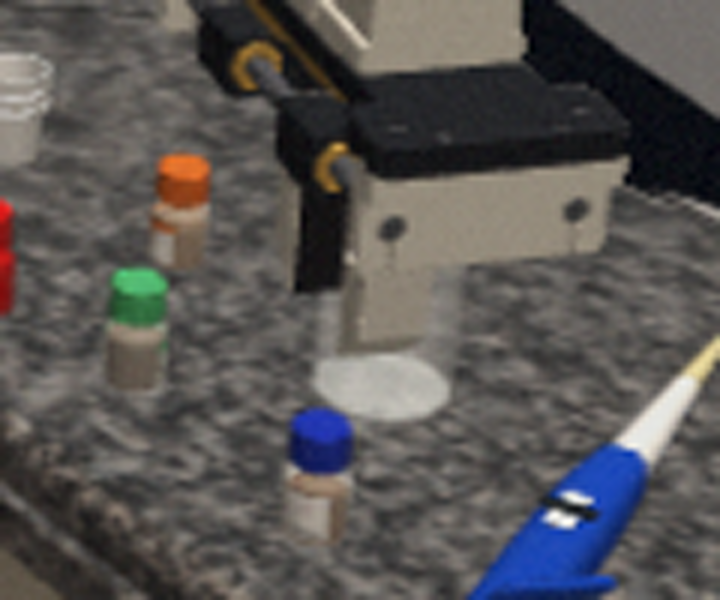

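The tips again sit about 14 px above the prediction. I triangulate the gripper's plate corners from the earlier pair of views (same pose) to find where the hand really is.

```bash
python3 - <<'E'
from h import *
print("far",tri((390,172.5),(423,203.6)));print("near",tri((357.3,181),(423,231.6)))
# finger tips at plane assumed y=-.412/x=.4175: height seen along vertical plane
for p in[(345+350/6,200+318/6),(345+350/6,200+330/6)]:
    o,d=ray("scene",p);
    for k,v in((0,.4175),(1,-.412)):print(k,o+d*(v-o[k])/d[k])
E
```

```text
far (array([ 0.4554, -0.3202,  0.2038]), np.float64(0.007096415078013707))
near (array([ 0.3805, -0.318 ,  0.201 ]), np.float64(0.001408917671172326))
0 [ 0.4175 -0.419   0.0837]
1 [ 0.4245 -0.412   0.0782]
0 [ 0.4175 -0.4195  0.0796]
1 [ 0.425  -0.412   0.0737]
```

Emit:
carry_out --translation '[[0,0,10],[0,0,10],[0,0,10],[0,0,3],[0,0,0],[0,0,0]]' --rot '[[0,0,0],[0,0,0],[0,0,0],[0,0,0],[0,0,0],[0,0,0]]' --hand '[0.2,0.2,0.2,0.2,0.2,0.2]'

```text
time: 4.67
ee_pos: [0.4171, -0.4122, 0.017]
ee_rot: [[-0.933, 0.359, -0.001], [0.359, 0.933, 0.0], [0.001, 0.0, -1.0]]
wrist_force: [-0.1, 0.3, -0.1]
finger_gap: 0.0366
grasp_force: 0.0
```

```bash
python3 - <<'E'
from h import *
s=sense();print(s["ee_pos"],s["wrist_force"])
S=grab_frame("scene");print(blobs(S,"blue",(380,240,410,292))[:1])
cv2.imwrite("pics/s4.png",cv2.resize(S[210:310,345:465],None,fx=6,fy=6,interpolation=cv2.INTER_CUBIC))
E
```

```text
[ 0.4171 -0.4122  0.017 ] [-0.0593  0.3199 -0.0694]
[(77, array([396.91, 273.36]), array([393, 268,  11,  11], dtype=int32))]
```

View pics/s4.png

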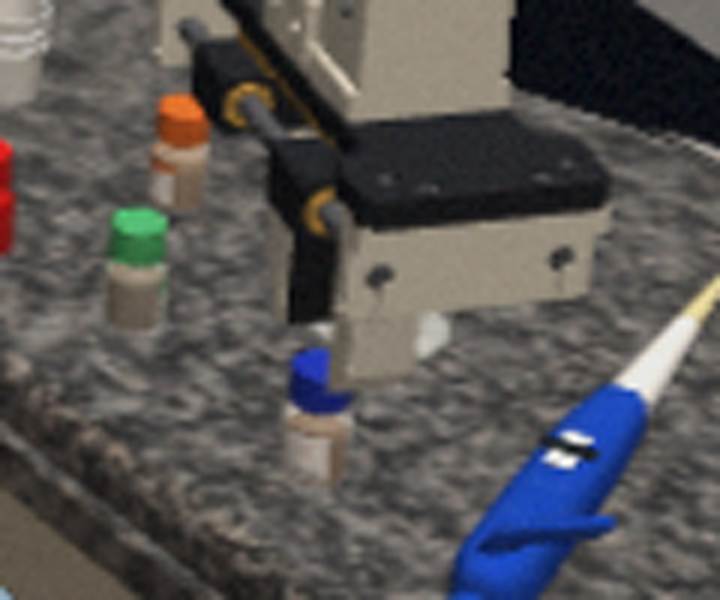

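The near finger's bottom is at crop (375,378), overlapping the blue cap (320,380), and the far pad ends at (310,322), so contact is uncertain. I test with a gentle closing.

Emit:
carry_out --translation '[[0,0,0],[0,0,0],[0,0,0],[0,0,0],[0,0,0]]' --rot '[[0,0,0],[0,0,0],[0,0,0],[0,0,0],[0,0,0]]' --hand '[0.5,0.6,0.6,0.6,0.6]' --squeeze 5

```text
time: 5.13
ee_pos: [0.4176, -0.4123, 0.0176]
ee_rot: [[-0.933, 0.359, 0.0], [0.359, 0.933, -0.0], [-0.0, -0.0, -1.0]]
wrist_force: [0.1, -0.4, -0.6]
finger_gap: 0.0189
grasp_force: 0.0
```

```bash
python3 - <<'E'
from h import *
c2=lambda u,v:(290+u/4,150+v/3.7)
for p in[c2(675,207),c2(540,235),c2(270,112),c2(400,86)]:print(onz("scene",p,.202),onz("scene",p,.18))
E
```

```text
[ 0.4532 -0.5011  0.202 ] [ 0.4938 -0.4685  0.18  ]
[ 0.3838 -0.4928  0.202 ] [ 0.4197 -0.4596  0.18  ]
[ 0.3824 -0.3173  0.202 ] [ 0.4182 -0.2722  0.18  ]
[ 0.4601 -0.3204  0.202 ] [ 0.5012 -0.2756  0.18  ]
```

Emit:
carry_out --translation '[[0,0,0],[0,0,0],[0,0,0]]' --rot '[[0,0,0],[0,0,0],[0,0,0]]' --hand '[0.2,0.2,0.2]'

```text
time: 5.38
ee_pos: [0.4174, -0.4122, 0.0174]
ee_rot: [[-0.933, 0.359, 0.0], [0.359, 0.933, 0.0], [-0.0, 0.0, -1.0]]
wrist_force: [-0.4, 0.3, -1.6]
finger_gap: 0.0331
grasp_force: 0.0
```

```bash
python3 - <<'E'
from h import *
f=lambda n,P:(lambda c:(lambda T,K:(lambda p:p[:2]/p[2])(K@(T[:3,:3]@P+T[:3,3])))(np.linalg.inv(np.array(c["world_from_camera"])),np.array(c["K"])))(calibration(n))
for z in(.017,.03,.04,.05,.06):
    print(z,"L",(f("scene",np.array([.3931,-.4426,z]))-[345,210])*6,"R",(f("scene",np.array([.4145,-.4508,z]))-[345,210])*6, "far pad", (f("scene",np.array([.4171+.0066-.0088,-.4122+.0172+.0034,z]))-[345,210])*6)
E
```

```text
0.017 L [325.9253 500.5195] R [395.7421 492.0162] far pad [270.022  403.7422]
0.03 L [329.1911 464.8301] R [399.3972 456.4626] far pad [272.8033 369.4286]
0.04 L [331.7294 437.0912] R [402.2379 428.8308] far pad [274.9639 342.7738]
0.05 L [334.2907 409.1005] R [405.1043 400.9494] far pad [277.143  315.8901]
0.06 L [336.8754 380.8544] R [407.9966 372.815 ] far pad [279.341  288.7745]
```

The hand's x and y agree with the report, but the true tip height is about 30–40 mm above what is reported. I will find the true bench height by feel.

Emit:
carry_out --translation '[[0,0,8],[0,0,8],[0,0,6],[0,0,0],[0,0,0]]' --rot '[[0,0,0],[0,0,0],[0,0,0],[0,0,0],[0,0,0]]' --hand '[0.2,0.2,0.2,0.2,0.2]'

```text
time: 5.8
ee_pos: [0.4169, -0.4119, -0.0054]
ee_rot: [[-0.933, 0.359, -0.001], [0.359, 0.933, 0.001], [0.001, 0.0, -1.0]]
wrist_force: [0.2, 0.6, 0.0]
finger_gap: 0.0365
grasp_force: 0.0
```

Emit:
carry_out --translation '[[0,0,2],[0,0,2],[0,0,0],[0,0,0]]' --rot '[[0,0,0],[0,0,0],[0,0,0],[0,0,0]]' --hand '[0.6,0.6,0.6,0.6]'

```text
time: 6.13
ee_pos: [0.4174, -0.4122, -0.0086]
ee_rot: [[-0.933, 0.359, 0.0], [0.359, 0.933, 0.0], [-0.0, 0.0, -1.0]]
wrist_force: [0.6, 0.6, -0.2]
finger_gap: 0.0198
grasp_force: 4.9
```

Contact at gap 19.8 mm is the cap, so the true tip is about 40 mm above the reported z. I reopen, go 12 mm deeper and grip properly.

Emit:
carry_out --translation '[[0,0,0],[0,0,0],[0,0,0],[0,0,4],[0,0,4],[0,0,4],[0,0,0]]' --rot '[[0,0,0],[0,0,0],[0,0,0],[0,0,0],[0,0,0],[0,0,0],[0,0,0]]' --hand '[0.2,0.2,0.2,0.2,0.2,0.2,0.2]'

```text
time: 6.72
ee_pos: [0.4169, -0.4117, -0.0216]
ee_rot: [[-0.933, 0.359, -0.001], [0.359, 0.933, 0.001], [0.001, 0.001, -1.0]]
wrist_force: [0.6, 0.5, 0.6]
finger_gap: 0.0366
grasp_force: 0.0
```

Emit:
carry_out --translation '[[0,0,0],[0,0,0],[0,0,0],[0,0,0],[0,0,0]]' --rot '[[0,0,0],[0,0,0],[0,0,0],[0,0,0],[0,0,0]]' --hand '[0.6,0.8,1,1,1]' --squeeze 15

```text
time: 7.13
ee_pos: [0.4175, -0.4122, -0.0205]
ee_rot: [[-0.933, 0.359, 0.0], [0.359, 0.933, -0.0], [-0.0, 0.0, -1.0]]
wrist_force: [-0.7, -0.3, -0.2]
finger_gap: 0.0208
grasp_force: 15.0
```

```bash
python3 - <<'E'
from h import *
s=sense();print(s["ee_pos"],s["finger_gap"],s["grasp_force"],s["wrist_force"])
S=grab_frame("scene");print(blobs(S,"blue",(380,240,410,292))[:1])
cv2.imwrite("pics/s5.png",cv2.resize(S[210:310,345:465],None,fx=6,fy=6,interpolation=cv2.INTER_CUBIC))
E
```

```text
[ 0.4175 -0.4122 -0.0205] 0.02079305655449694 14.997037489174545 [-0.6974 -0.284  -0.1802]
[(36, array([395.53, 273.56]), array([394, 269,   4,  11], dtype=int32))]
```

View pics/s5.png

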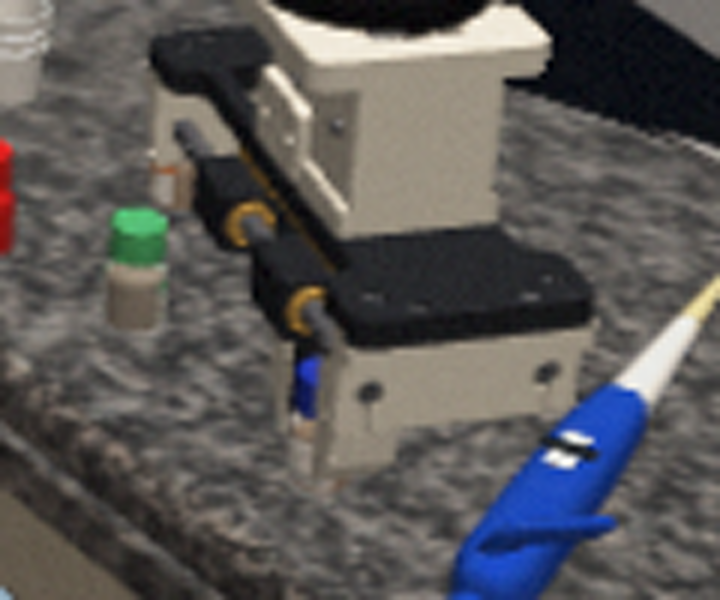

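Blue vial is held (gap 20.8 mm, 15 N), its cap visible between the pads at (307,385). Now lift, turn back, and carry to the blue adapter.

Emit:
carry_out --translation '[[0,0,-10],[0,0,-20],[0,0,-25],[0,0,-25],[0,0,-20],[0,0,0],[0,0,0],[0,0,0]]' --rot '[[0,0,0],[0,0,0],[0,0,0],[0,0,0],[0,0,0],[0,0,-7],[0,0,-7],[0,0,-7]]' --hand '[1,1,1,1,1,1,1,1]'

```text
time: 7.85
ee_pos: [0.4177, -0.4124, 0.0808]
ee_rot: [[-1.0, -0.005, 0.001], [-0.005, 1.0, -0.001], [-0.001, -0.001, -1.0]]
wrist_force: [-0.2, 0.2, -0.1]
finger_gap: 0.0207
grasp_force: 15.0
```

Emit:
carry_out --translation '[[0,15,0],[0,30,0],[0,35,0],[0,35,0],[0,35,0],[0,35,0],[0,35,0],[0,35,0]]' --rot '[[0,0,0],[0,0,0],[0,0,0],[0,0,0],[0,0,0],[0,0,0],[0,0,0],[0,0,0]]' --hand '[1,1,1,1,1,1,1,1]'

```text
time: 8.52
ee_pos: [0.4175, -0.1558, 0.0801]
ee_rot: [[-1.0, 0.002, 0.001], [0.002, 1.0, 0.0], [-0.001, 0.0, -1.0]]
wrist_force: [0.4, 0.6, 0.0]
finger_gap: 0.0213
grasp_force: 15.0
```

Emit:
carry_out --translation '[[-10,35,0],[-10,35,0],[-11,35,0],[-11,35,0],[-11,35,0],[-11,35,0],[-11,35,0],[-11,35,0]]' --rot '[[0,0,0],[0,0,0],[0,0,0],[0,0,0],[0,0,0],[0,0,0],[0,0,0],[0,0,0]]' --hand '[1,1,1,1,1,1,1,1]'

```text
time: 9.18
ee_pos: [0.5044, 0.1245, 0.0803]
ee_rot: [[-1.0, 0.001, 0.001], [0.001, 1.0, 0.0], [-0.001, 0.0, -1.0]]
wrist_force: [0.9, -0.5, -0.3]
finger_gap: 0.0208
grasp_force: 15.0
```

Emit:
carry_out --translation '[[0,20,0],[0,5,0],[0,0,0],[0,0,0]]' --rot '[[0,0,0],[0,0,0],[0,0,0],[0,0,0]]' --hand '[1,1,1,1]'

```text
time: 9.52
ee_pos: [0.5038, 0.1466, 0.0798]
ee_rot: [[-1.0, 0.001, 0.0], [0.001, 1.0, -0.001], [-0.0, -0.001, -1.0]]
wrist_force: [0.4, -0.5, -0.6]
finger_gap: 0.0208
grasp_force: 15.0
```

Emit:
carry_out --translation '[[-1,-2,15],[0,0,20],[0,0,20],[0,0,15],[0,0,8],[0,0,4],[0,0,0],[0,0,0]]' --rot '[[0,0,0],[0,0,0],[0,0,0],[0,0,0],[0,0,0],[0,0,0],[0,0,0],[0,0,0]]' --hand '[1,1,1,1,1,1,1,1]'

```text
time: 10.18
ee_pos: [0.5055, 0.145, -0.0019]
ee_rot: [[-1.0, 0.002, 0.001], [0.002, 1.0, 0.0], [-0.001, 0.0, -1.0]]
wrist_force: [-0.5, -0.5, 0.5]
finger_gap: 0.0212
grasp_force: 15.0
```

```bash
python3 - <<'E'
from h import *
s=sense();print(s["ee_pos"],s["finger_gap"],s["grasp_force"],s["wrist_force"])
S=grab_frame("scene")
cv2.imwrite("pics/s6.png",cv2.resize(S[125:215,225:345],None,fx=6,fy=6,interpolation=cv2.INTER_CUBIC))
E
```

```text
[ 0.5055  0.145  -0.0019] 0.021242421523270827 14.997257115746834 [-0.4938 -0.5016  0.467 ]
```

View pics/s6.png

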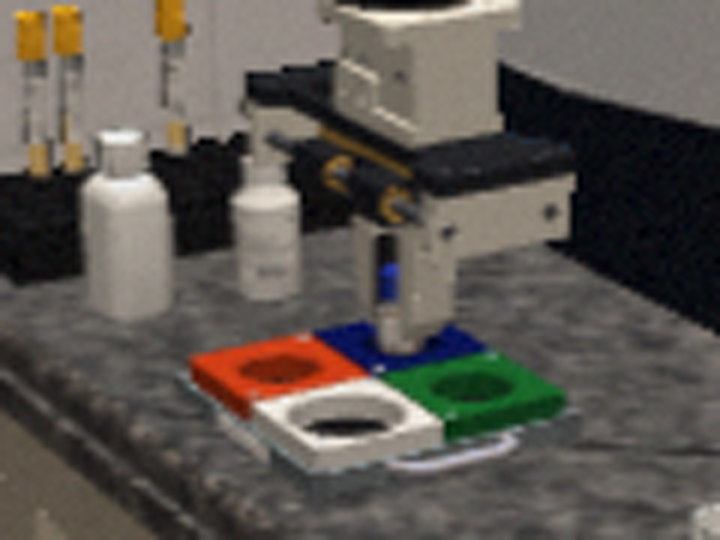

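Blue vial is just above its pocket (crop 400,345), well centred. Lower and release.

Emit:
carry_out --translation '[[0,0,4],[0,0,3],[0,0,2],[0,0,1],[0,0,0],[0,0,0]]' --rot '[[0,0,0],[0,0,0],[0,0,0],[0,0,0],[0,0,0],[0,0,0]]' --hand '[1,1,1,1,1,1]'

```text
time: 10.73
ee_pos: [0.5057, 0.1469, -0.0116]
ee_rot: [[-1.0, 0.0, 0.001], [0.0, 1.0, 0.002], [-0.001, 0.002, -1.0]]
wrist_force: [-1.6, 3.1, 12.6]
finger_gap: 0.0205
grasp_force: 23.7
```

Emit:
carry_out --translation '[[0,0,0.5],[0,0,0]]' --rot '[[0,0,0],[0,0,0]]' --hand '[1,1]'

```text
time: 10.9
ee_pos: [0.5058, 0.1468, -0.0118]
ee_rot: [[-1.0, 0.0, 0.002], [0.0, 1.0, 0.002], [-0.002, 0.002, -1.0]]
wrist_force: [-3.4, 2.1, 18.5]
finger_gap: 0.0207
grasp_force: 25.3
```

Contact felt, so I ease up slightly, release and rise.

Emit:
carry_out --translation '[[0,0,-1],[0,0,0],[0,0,0],[0,0,0],[0,0,0]]' --rot '[[0,0,0],[0,0,0],[0,0,0],[0,0,0],[0,0,0]]' --hand '[1,0.5,0.4,0.3,0.2]'

```text
time: 11.32
ee_pos: [0.5056, 0.1474, -0.0113]
ee_rot: [[-1.0, -0.0, 0.001], [-0.0, 1.0, 0.002], [-0.001, 0.002, -1.0]]
wrist_force: [-1.1, 3.4, 9.6]
finger_gap: 0.0232
grasp_force: 14.2
```

Emit:
carry_out --translation '[[0,0,0],[0,0,-5],[0,0,-15],[0,0,-30],[0,0,-30],[0,0,-20],[0,0,0]]' --rot '[[0,0,0],[0,0,0],[0,0,0],[0,0,0],[0,0,0],[0,0,0],[0,0,0]]' --hand '[0.2,0.2,0.2,0.2,0.2,0.2,0.2]'

```text
time: 11.9
ee_pos: [0.5074, 0.1461, 0.0918]
ee_rot: [[-1.0, 0.001, 0.006], [0.001, 1.0, 0.002], [-0.006, 0.002, -1.0]]
wrist_force: [0.3, 1.2, 0.0]
finger_gap: 0.0372
grasp_force: 0.0
```

```bash
cat >> h.py <<'E'
CB=(225,125,345,215)
def caps(S,T=None):
    for c in("blue","orange","green"):
        print(c,[(b[0],b[1],b[2][2:]) for b in blobs(S,c,(240,165,330,210))[:2]])
E
python3 - <<'E'
from h import *
s=sense();print(s["ee_pos"],s["finger_gap"])
S=grab_frame("scene")
cv2.imwrite("pics/s7.png",cv2.resize(S[125:215,225:345],None,fx=6,fy=6,interpolation=cv2.INTER_CUBIC))
E
```

```text
[0.5074 0.1461 0.0918] 0.037157647284240695
```

View pics/s7.png

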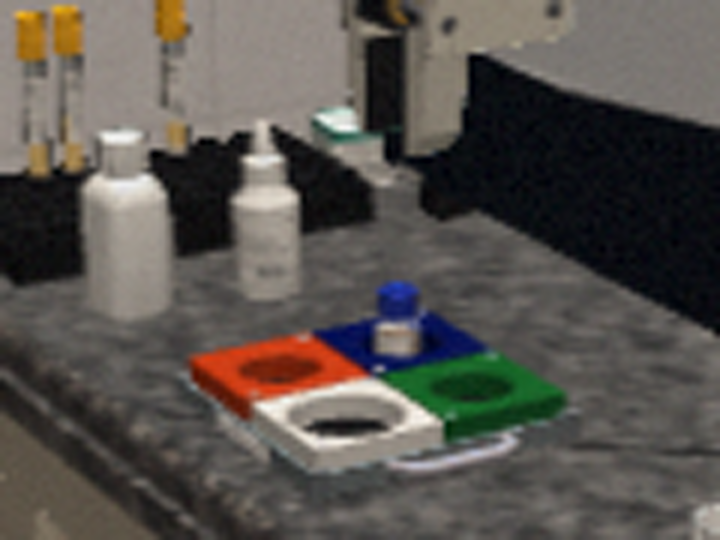

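Blue vial stands in the blue pocket, cap at crop (398,292), gripper clear above. Check numerically.

```bash
python3 - <<'E'
from h import *
S=cv2.imread("pics/s7.png");S=grab_frame("scene");T=grab_frame("top")
print([(b[0],b[1],b[2]) for b in blobs(S,"blue",(285,168,300,180),90,80)[:3]])
h=cv2.cvtColor(T,cv2.COLOR_BGR2HSV)
print(T[180:202,246:266].max(axis=2));
b=blobs(S,"blue",(285,168,300,180),90,80)[0][1]
for z in(.041,.044,.05):print(z,onz("scene",b,z))
E
```

```text
[(54, array([291.67, 175.89]), array([285, 172,  15,   8], dtype=int32))]
[[ 77  67  56  55  59  62  65  73  91 131 187 230 240 241 231 183 125 107
  102  98]
 [ 78  69  56  56  55  59  66  82  97 124 180 230 240 240 232 181 125 109
  101  94]
 [ 70  69  63  59  57  60  68  87 102 115 175 230 240 240 231 182 127 109
   99  98]
 [ 71  72  66  61  62  64  73  92 105 116 174 228 240 240 229 183 124 107
  101  95]
 [ 70  65  61  67  60  64  79 108 118 129 185 231 240 240 229 179 122 108
  102  96]
 [ 66  65  65  62  61  68  92 133 160 184 222 238 240 240 227 178 126 106
  100  96]
 [ 65  63  63  61  66  78 103 141 203 234 240 241 240 240 228 176 123 106
  101  98]
 [ 64  61  63  64  76  98 129 178 227 241 240 240 240 239 228 176 126 104
   99  95]
 [ 65  62  67  78  91 119 164 221 238 241 240 240 240 240 228 176 122 104
   99  96]
 [ 62  63  74  92 116 150 209 237 241 241 240 240 241 239 227 178 131 110
   97  95]
 [ 62  62  79 110 148 197 231 240 240 240 240 240 241 240 228 191 161 140
  109  94]
 [ 60  69  96 151 202 231 239 240 240 240 240 240 241 239 228 203 187 165
  118  91]
 [ 62 
[... 230 characters left out ...]
 92  99
  133 144]
 [ 61  68 100 129 138 132 131 135 139 137 141 140 137 122 101  92  92  95
  122 124]
 [ 63  71 109 139 141 128 112  98  86  84  83  84  85  87  84  87  87  89
  113 110]
 [ 63  76 119 149 154 148 140 122 103  95  95  94  96  94  95  97  92  95
   97 102]
 [ 60  75 122 149 152 152 149 148 144 143 143 142 144 146 142 146 148 153
  153 133]
 [ 61  81 120 149 155 153 151 154 154 156 154 153 155 155 156 156 163 176
  179 149]
 [ 60  83 122 140 147 148 148 148 147 146 146 146 148 149 149 149 153 166
  169 140]
 [ 85 134 162 167 161 157 156 157 155 156 154 152 151 152 150 153 151 154
  156 139]]
0.041 [0.5047 0.1401 0.041 ]
0.044 [0.5007 0.1331 0.044 ]
0.05 [0.4927 0.1193 0.05  ]
```

Emit:
carry_out --translation '[[0,-25,0],[0,-35,0],[1,-35,0],[1,-35,0],[2,-35,0],[2,-35,0],[2,-35,0],[2,-35,0]]' --rot '[[0,0,0],[0,0,0],[0,0,0],[0,0,0],[0,0,0],[0,0,0],[0,0,0],[0,0,0]]' --hand '[0.2,0.2,0.2,0.2,0.2,0.2,0.2,0.2]'

```text
time: 12.72
ee_pos: [0.4933, -0.1258, 0.0866]
ee_rot: [[-1.0, 0.001, -0.002], [0.001, 1.0, 0.0], [0.002, 0.0, -1.0]]
wrist_force: [1.1, -0.1, -0.1]
finger_gap: 0.0366
grasp_force: 0.0
```

Emit:
carry_out --translation '[[0,-35,0],[0,-35,0],[0,-35,0],[0,-15,0],[0,0,20],[0,0,10],[0,0,0],[0,0,0]]' --rot '[[0,0,0],[0,0,0],[0,0,0],[0,0,0],[0,0,0],[0,0,0],[0,0,0],[0,0,0]]' --hand '[0.2,0.2,0.2,0.2,0.2,0.2,0.2,0.2]'

```text
time: 13.38
ee_pos: [0.4935, -0.243, 0.0566]
ee_rot: [[-1.0, 0.0, -0.003], [0.0, 1.0, 0.001], [0.003, 0.001, -1.0]]
wrist_force: [-0.5, -0.4, -0.3]
finger_gap: 0.0367
grasp_force: 0.0
```

```bash
python3 - <<'E'
from h import *
s=sense();print(s["ee_pos"],s["q"],s["finger_gap"])
T=grab_frame("top");S=grab_frame("scene")
print(T[180:202,244:268,0]); print("cap top est", [onz("scene",(291.3,173.3),z) for z in(.049,.063)])
E
```

```text
[ 0.4935 -0.243   0.0566] [-0.0088  0.5127  0.5161  1.9403 -0.3507  0.7811  2.2761] 0.03668063642351111
[[149 165 164 151 144 145 145 146 144 141 143 142 145 146 146 145 144 139
  140 141 142 133 126 126]
 [141 166 180 168 152 149 151 153 153 153 151 153 153 154 154 151 152 152
  153 155 152 143 124 136]
 [133 160 170 166 156 153 154 155 155 154 156 154 158 155 153 157 154 156
  156 157 156 141 124 135]
 [133 153 156 153 153 152 154 153 150 146 144 142 144 146 152 153 156 155
  154 156 156 143 118 112]
 [128 152 152 154 151 154 150 144 133 116 105 104 107 115 132 143 149 154
  154 154 154 142 119 100]
 [125 151 151 151 153 150 135 117 100  88  83  83  88  93 108 123 138 150
  157 157 154 142 122 106]
 [129 150 153 151 150 136 112  96  94  97  94  85  73  70  79  95 119 141
  155 156 154 136 118 106]
 [131 149 152 152 144 121  92  99 120 144 149 136 108  76  62  70  96 130
  150 156 152 135 114 106]
 [131 146 151 149 138 107  95 128 168 184 185 181 162 123  81  64  77 112
  140 153 153 134 112 106]
 [130 146 151 151 136 103 104 151 188 193 192 195 186 155 103  70  68  96
  133 154 154
[... 605 characters left out ...]
1 136 110  99]
 [130 147 153 151 153 153 146 135 117 101  84  80  80  94 116 136 146 156
  155 155 153 134 108  97]
 [130 146 152 153 154 155 153 151 144 134 127 124 127 135 149 153 155 155
  154 155 153 135 110 100]
 [129 145 150 153 153 155 150 153 153 153 151 150 151 153 154 155 156 154
  156 163 159 139 109 101]
 [134 146 152 153 153 152 151 153 154 154 152 153 153 152 153 154 157 155
  162 175 179 147 112  99]
 [130 143 145 145 146 147 147 148 149 150 149 148 150 148 146 146 149 149
  153 169 168 141 109 100]
 [121 114 116 109 108 110 116 121 125 122 123 121 117 111 110 109 117 123
  125 130 130 127 135 147]]
cap top est [array([0.5038, 0.1403, 0.049 ]), array([0.4848, 0.1075, 0.063 ])]
```

Blue cap centre (254,189.8) in the top view against the pocket centre (255.3,190.5) fits a vial centred on the floor once parallax is counted. Now orange.

Emit:
carry_out --translation '[[-4,-2,0],[0,0,15],[0,0,20],[0,0,20],[0,0,15],[0,0,4],[0,0,0],[0,0,0]]' --rot '[[0,0,0],[0,0,0],[0,0,0],[0,0,0],[0,0,0],[0,0,0],[0,0,0],[0,0,0]]' --hand '[0.2,0.2,0.2,0.2,0.2,0.2,0.2,0.2]'

```text
time: 14.15
ee_pos: [0.4992, -0.2465, -0.0153]
ee_rot: [[-1.0, 0.001, 0.001], [0.001, 1.0, -0.0], [-0.001, -0.0, -1.0]]
wrist_force: [0.7, -0.3, 0.5]
finger_gap: 0.0366
grasp_force: 0.0
```

Emit:
carry_out --translation '[[0,0,0],[0,0,0],[0,0,0],[0,0,0],[0,0,0]]' --rot '[[0,0,0],[0,0,0],[0,0,0],[0,0,0],[0,0,0]]' --hand '[0.6,0.8,1,1,1]'

```text
time: 14.57
ee_pos: [0.4992, -0.2464, -0.0154]
ee_rot: [[-1.0, 0.001, 0.001], [0.001, 1.0, -0.0], [-0.001, -0.0, -1.0]]
wrist_force: [-0.9, 0.6, 6.8]
finger_gap: 0.0207
grasp_force: 15.0
```

Emit:
carry_out --translation '[[0,0,-10],[0,0,-20],[0,0,-25],[0,0,-25],[0,0,-15],[6,25,0],[6,35,0],[6,35,0]]' --rot '[[0,0,0],[0,0,0],[0,0,0],[0,0,0],[0,0,0],[0,0,0],[0,0,0],[0,0,0]]' --hand '[1,1,1,1,1,1,1,1]'

```text
time: 15.23
ee_pos: [0.4804, -0.1512, 0.0799]
ee_rot: [[-1.0, 0.004, 0.001], [0.004, 1.0, -0.0], [-0.001, -0.0, -1.0]]
wrist_force: [0.6, -0.2, 0.2]
finger_gap: 0.0204
grasp_force: 15.0
```

Emit:
carry_out --translation '[[6,35,0],[6,35,0],[6,35,0],[6,35,0],[6,35,0],[6,35,0],[5,35,0],[0,35,0]]' --rot '[[0,0,0],[0,0,0],[0,0,0],[0,0,0],[0,0,0],[0,0,0],[0,0,0],[0,0,0]]' --hand '[1,1,1,1,1,1,1,1]'

```text
time: 15.9
ee_pos: [0.4385, 0.1302, 0.0795]
ee_rot: [[-1.0, 0.001, -0.001], [0.001, 1.0, 0.0], [0.001, 0.0, -1.0]]
wrist_force: [0.6, -0.7, -0.9]
finger_gap: 0.0205
grasp_force: 15.0
```

Emit:
carry_out --translation '[[0,15,0],[0,1,0],[0,0,0],[0,0,0]]' --rot '[[0,0,0],[0,0,0],[0,0,0],[0,0,0]]' --hand '[1,1,1,1]'

```text
time: 16.23
ee_pos: [0.44, 0.1437, 0.0792]
ee_rot: [[-1.0, 0.002, 0.0], [0.002, 1.0, -0.0], [-0.0, -0.0, -1.0]]
wrist_force: [0.8, 0.2, -0.2]
finger_gap: 0.0208
grasp_force: 15.0
```

Emit:
carry_out --translation '[[0,1,15],[0,0,20],[0,0,20],[0,0,15],[0,0,10],[0,0,3],[0,0,0],[0,0,0]]' --rot '[[0,0,0],[0,0,0],[0,0,0],[0,0,0],[0,0,0],[0,0,0],[0,0,0],[0,0,0]]' --hand '[1,1,1,1,1,1,1,1]'

```text
time: 16.9
ee_pos: [0.4404, 0.1453, -0.0035]
ee_rot: [[-1.0, 0.002, 0.0], [0.002, 1.0, 0.0], [-0.0, 0.0, -1.0]]
wrist_force: [0.2, -0.5, -0.9]
finger_gap: 0.0208
grasp_force: 15.0
```

Emit:
carry_out --translation '[[0,0,1],[0,0,1],[0,0,0]]' --rot '[[0,0,0],[0,0,0],[0,0,0]]' --hand '[1,1,1]'

```text
time: 17.15
ee_pos: [0.4403, 0.146, -0.0057]
ee_rot: [[-1.0, 0.001, 0.001], [0.001, 1.0, 0.001], [-0.001, 0.001, -1.0]]
wrist_force: [-0.2, -0.6, -1.2]
finger_gap: 0.0207
grasp_force: 15.0
```

Emit:
carry_out --translation '[[0,0,1],[0,0,0.5],[0,0,0]]' --rot '[[0,0,0],[0,0,0],[0,0,0]]' --hand '[1,1,1]'

```text
time: 17.4
ee_pos: [0.4401, 0.146, -0.0074]
ee_rot: [[-1.0, 0.001, 0.0], [0.001, 1.0, 0.0], [-0.0, 0.0, -1.0]]
wrist_force: [-1.3, -0.2, 4.3]
finger_gap: 0.0204
grasp_force: 15.0
```

Emit:
carry_out --translation '[[0,0,0.5],[0,0,0]]' --rot '[[0,0,0],[0,0,0]]' --hand '[1,1]'

```text
time: 17.57
ee_pos: [0.4403, 0.146, -0.0075]
ee_rot: [[-1.0, 0.001, 0.0], [0.001, 1.0, 0.001], [-0.0, 0.001, -1.0]]
wrist_force: [-2.2, 0.1, 11.9]
finger_gap: 0.0206
grasp_force: 15.0
```

Contact is exactly where expected. I release, rise, and go to green.

Emit:
carry_out --translation '[[0,0,-0.7],[0,0,0],[0,0,0],[0,0,0],[0,0,0],[0,0,0],[0,0,-5],[0,0,-15]]' --rot '[[0,0,0],[0,0,0],[0,0,0],[0,0,0],[0,0,0],[0,0,0],[0,0,0],[0,0,0]]' --hand '[1,0.5,0.4,0.3,0.2,0.2,0.2,0.2]'

```text
time: 18.23
ee_pos: [0.4388, 0.1452, 0.0118]
ee_rot: [[-1.0, 0.001, -0.003], [0.001, 1.0, -0.001], [0.003, -0.001, -1.0]]
wrist_force: [-1.2, -0.3, 0.4]
finger_gap: 0.0366
grasp_force: 0.0
```

Emit:
carry_out --translation '[[0,0,-30],[0,0,-30],[0,-15,-10],[0,-30,0],[0,-35,0],[0,-35,0],[0,-35,0],[0,-35,0]]' --rot '[[0,0,0],[0,0,0],[0,0,0],[0,0,0],[0,0,0],[0,0,0],[0,0,0],[0,0,0]]' --hand '[0.2,0.2,0.2,0.2,0.2,0.2,0.2,0.2]'

```text
time: 18.9
ee_pos: [0.4393, -0.0411, 0.0828]
ee_rot: [[-1.0, 0.001, 0.0], [0.001, 1.0, 0.0], [-0.0, 0.0, -1.0]]
wrist_force: [0.9, 0.2, 0.7]
finger_gap: 0.0367
grasp_force: 0.0
```

Emit:
carry_out --translation '[[1,-35,0],[2,-35,0],[2,-35,0],[2,-35,0],[2,-35,0],[2,-35,0],[1,-35,0],[0,-23,0]]' --rot '[[0,0,0],[0,0,0],[0,0,0],[0,0,0],[0,0,0],[0,0,0],[0,0,0],[0,0,0]]' --hand '[0.2,0.2,0.2,0.2,0.2,0.2,0.2,0.2]'

```text
time: 19.57
ee_pos: [0.426, -0.3114, 0.0829]
ee_rot: [[-1.0, 0.004, 0.0], [0.004, 1.0, -0.002], [-0.0, -0.002, -1.0]]
wrist_force: [0.5, 0.4, -0.2]
finger_gap: 0.0369
grasp_force: 0.0
```

Emit:
carry_out --translation '[[0,0,20],[0,0,10],[0,0,0],[0,0,0]]' --rot '[[0,0,0],[0,0,0],[0,0,0],[0,0,0]]' --hand '[0.2,0.2,0.2,0.2]'

```text
time: 19.9
ee_pos: [0.4267, -0.306, 0.052]
ee_rot: [[-1.0, 0.0, -0.002], [0.0, 1.0, 0.002], [0.002, 0.002, -1.0]]
wrist_force: [-0.2, 0.9, -0.2]
finger_gap: 0.0368
grasp_force: 0.0
```

```bash
python3 - <<'E'
from h import *
s=sense();print(s["ee_pos"],s["q"],s["finger_gap"])
T=grab_frame("top");S=grab_frame("scene")
cv2.imwrite("pics/t8.png",np.vstack([cv2.resize(T[170:235,190:310],None,fx=5,fy=5,interpolation=cv2.INTER_CUBIC),cv2.resize(S[150:210,225:345],None,fx=5,fy=5,interpolation=cv2.INTER_CUBIC)]))
E
```

```text
[ 0.4267 -0.306   0.052 ] [ 0.1201  0.4907  0.5495  2.0073 -0.3719  0.7445  2.4658] 0.03678375427925
```

View pics/t8.png

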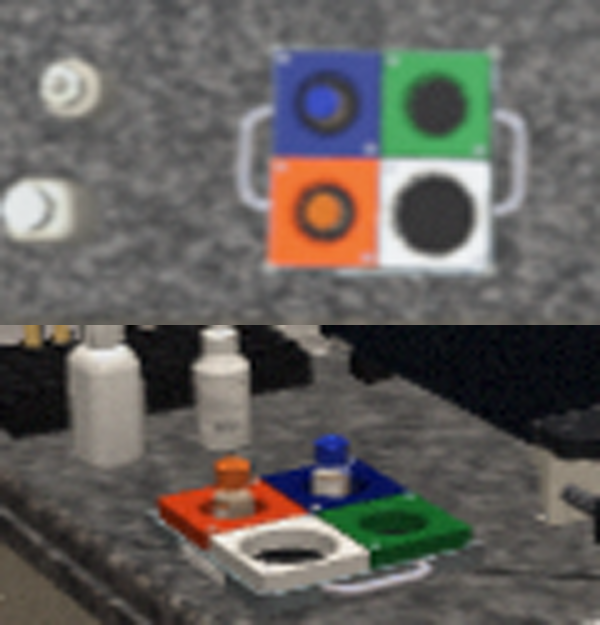

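Blue (322,100) and orange (323,210) caps stand inside their pockets. Continue with green.

Emit:
carry_out --translation '[[-1,-1,10],[0,0,15],[0,0,20],[0,0,15],[0,0,7],[0,0,0],[0,0,0]]' --rot '[[0,0,0],[0,0,0],[0,0,0],[0,0,0],[0,0,0],[0,0,0],[0,0,0]]' --hand '[0.2,0.2,0.2,0.2,0.2,0.2,0.2]'

```text
time: 20.58
ee_pos: [0.4286, -0.3082, -0.0143]
ee_rot: [[-1.0, 0.001, -0.0], [0.001, 1.0, 0.0], [0.0, 0.0, -1.0]]
wrist_force: [-0.2, 0.3, 0.3]
finger_gap: 0.0367
grasp_force: 0.0
```

Emit:
carry_out --translation '[[0,0,0],[0,0,0],[0,0,0],[0,0,0],[0,0,0]]' --rot '[[0,0,0],[0,0,0],[0,0,0],[0,0,0],[0,0,0]]' --hand '[0.6,0.8,1,1,1]'

```text
time: 21.0
ee_pos: [0.429, -0.3085, -0.0138]
ee_rot: [[-1.0, 0.001, 0.001], [0.001, 1.0, -0.0], [-0.001, -0.0, -1.0]]
wrist_force: [-0.4, 0.6, 4.7]
finger_gap: 0.0207
grasp_force: 14.9
```

Emit:
carry_out --translation '[[0,0,-10],[0,0,-20],[0,0,-25],[0,0,-25],[0,0,-14],[-5,25,0],[-7,35,0],[-7,35,0]]' --rot '[[0,0,0],[0,0,0],[0,0,0],[0,0,0],[0,0,0],[0,0,0],[0,0,0],[0,0,0]]' --hand '[1,1,1,1,1,1,1,1]'

```text
time: 21.67
ee_pos: [0.4476, -0.2132, 0.0807]
ee_rot: [[-1.0, 0.004, 0.001], [0.004, 1.0, -0.001], [-0.001, -0.001, -1.0]]
wrist_force: [0.6, 0.6, -1.0]
finger_gap: 0.0206
grasp_force: 14.8
```

Emit:
carry_out --translation '[[-7,35,0],[-7,35,0],[-7,35,0],[-7,35,0],[-7,35,0],[-7,35,0],[-7,35,0],[-7,30,0]]' --rot '[[0,0,0],[0,0,0],[0,0,0],[0,0,0],[0,0,0],[0,0,0],[0,0,0],[0,0,0]]' --hand '[1,1,1,1,1,1,1,1]'

```text
time: 22.33
ee_pos: [0.5038, 0.0643, 0.0803]
ee_rot: [[-1.0, -0.0, 0.0], [-0.0, 1.0, 0.001], [-0.0, 0.001, -1.0]]
wrist_force: [0.6, -0.1, -0.7]
finger_gap: 0.0202
grasp_force: 14.8
```

Emit:
carry_out --translation '[[-1,15,0],[0,3,0],[0,0,0],[0,0,0]]' --rot '[[0,0,0],[0,0,0],[0,0,0],[0,0,0]]' --hand '[1,1,1,1]'

```text
time: 22.67
ee_pos: [0.5047, 0.0786, 0.0799]
ee_rot: [[-1.0, 0.002, -0.0], [0.002, 1.0, -0.001], [0.0, -0.001, -1.0]]
wrist_force: [-0.7, -0.8, -0.7]
finger_gap: 0.0204
grasp_force: 14.8
```

Emit:
carry_out --translation '[[0,0,15],[0,0,20],[0,0,20],[0,0,15],[0,0,10],[0,0,3],[0,0,0],[0,0,0]]' --rot '[[0,0,0],[0,0,0],[0,0,0],[0,0,0],[0,0,0],[0,0,0],[0,0,0],[0,0,0]]' --hand '[1,1,1,1,1,1,1,1]'

```text
time: 23.33
ee_pos: [0.5053, 0.079, -0.0028]
ee_rot: [[-1.0, 0.002, 0.001], [0.002, 1.0, 0.0], [-0.001, 0.0, -1.0]]
wrist_force: [0.1, 0.0, -1.0]
finger_gap: 0.0208
grasp_force: 14.8
```

Emit:
carry_out --translation '[[0,0,1],[0,0,1],[0,0,0]]' --rot '[[0,0,0],[0,0,0],[0,0,0]]' --hand '[1,1,1]'

```text
time: 23.58
ee_pos: [0.5052, 0.0798, -0.005]
ee_rot: [[-1.0, 0.001, 0.001], [0.001, 1.0, 0.0], [-0.001, 0.0, -1.0]]
wrist_force: [0.8, -0.8, -1.4]
finger_gap: 0.0207
grasp_force: 14.8
```

Emit:
carry_out --translation '[[0,0,1],[0,0,0.5],[0,0,0]]' --rot '[[0,0,0],[0,0,0],[0,0,0]]' --hand '[1,1,1]'

```text
time: 23.83
ee_pos: [0.5054, 0.0801, -0.0062]
ee_rot: [[-1.0, 0.001, 0.001], [0.001, 1.0, 0.001], [-0.001, 0.001, -1.0]]
wrist_force: [-2.9, 0.5, 9.8]
finger_gap: 0.0208
grasp_force: 15.0
```

Emit:
carry_out --translation '[[0,0,0.3],[0,0,0]]' --rot '[[0,0,0],[0,0,0]]' --hand '[1,1]'

```text
time: 24.0
ee_pos: [0.5054, 0.0802, -0.0063]
ee_rot: [[-1.0, 0.001, 0.001], [0.001, 1.0, 0.001], [-0.001, 0.001, -1.0]]
wrist_force: [-3.0, 1.9, 12.2]
finger_gap: 0.0205
grasp_force: 15.1
```

Release green, rise, and move over the diluent bottle with a 56 mm opening.

Emit:
carry_out --translation '[[0,0,-0.7],[0,0,0],[0,0,0],[0,0,0],[0,0,0],[0,0,0],[0,0,-5],[0,0,-15]]' --rot '[[0,0,0],[0,0,0],[0,0,0],[0,0,0],[0,0,0],[0,0,0],[0,0,0],[0,0,0]]' --hand '[1,0.5,0.4,0.3,0.2,0.2,0.2,0.2]'

```text
time: 24.67
ee_pos: [0.5036, 0.0793, 0.0126]
ee_rot: [[-1.0, 0.001, -0.003], [0.001, 1.0, -0.001], [0.003, -0.001, -1.0]]
wrist_force: [-0.3, -1.0, 0.3]
finger_gap: 0.0366
grasp_force: 0.0
```

Emit:
carry_out --translation '[[0,0,-30],[0,0,-30],[0,0,-30],[20,0,0],[25,0,0],[23,10,0],[0,30,0],[0,35,0]]' --rot '[[0,0,0],[0,0,0],[0,0,0],[0,0,0],[0,0,0],[0,0,0],[0,0,0],[0,0,0]]' --hand '[0.2,0.2,0.2,-0.22,-0.22,-0.22,-0.22,-0.22]'

```text
time: 25.33
ee_pos: [0.4357, 0.1537, 0.1042]
ee_rot: [[-1.0, 0.005, -0.0], [0.005, 1.0, 0.001], [0.0, 0.001, -1.0]]
wrist_force: [0.8, 0.4, -0.3]
finger_gap: 0.0555
grasp_force: 0.0
```

Emit:
carry_out --translation '[[0,0,0],[0,0,0]]' --rot '[[0,0,0],[0,0,0]]' --hand '[-0.22,-0.22]'

```text
time: 25.5
ee_pos: [0.4369, 0.1567, 0.1038]
ee_rot: [[-1.0, -0.003, 0.0], [-0.003, 1.0, 0.0], [-0.0, 0.0, -1.0]]
wrist_force: [0.1, -0.6, -0.5]
finger_gap: 0.0557
grasp_force: 0.0
```

```bash
python3 - <<'E'
from h import *
s=sense();print(s["ee_pos"],s["q"],s["finger_gap"])
S=grab_frame("scene");T=grab_frame("top")
# bottle outline in scene: bright low-sat pixels
h=cv2.cvtColor(S,cv2.COLOR_BGR2HSV);m=((h[...,1]<40)&(h[...,2]>120)).astype(np.uint8);m[:,:225]=0;m[:,258:]=0;m[:140]=0;m[182:]=0
n,l,st,c=cv2.connectedComponentsWithStats(m);print(st[1:][st[1:,4]>40])
for r in range(145,182,4):
    x=np.flatnonzero(m[r]);print(r,x.min() if len(x) else 0,x.max() if len(x) else 0)
a=cv2.resize(T[170:235,170:310],None,fx=5,fy=5,interpolation=cv2.INTER_CUBIC);b=cv2.resize(S[130:182,225:325],None,fx=5,fy=5,interpolation=cv2.INTER_CUBIC)
cv2.imwrite("pics/t9.png",np.vstack([a,cv2.copyMakeBorder(b,0,0,0,a.shape[1]-b.shape[1],cv2.BORDER_CONSTANT)]))
E
```

```text
[0.4369 0.1567 0.1038] [-0.9274  0.3134  0.5902  2.1031 -0.2444  0.79    1.3874] 0.05572742847955142
[[225 140  10  14 105]
 [236 140  22  39 521]]
145 225 257
149 225 252
153 225 248
157 239 252
161 239 252
165 240 252
169 240 252
173 241 252
177 243 249
181 0 0
```

View pics/t9.png

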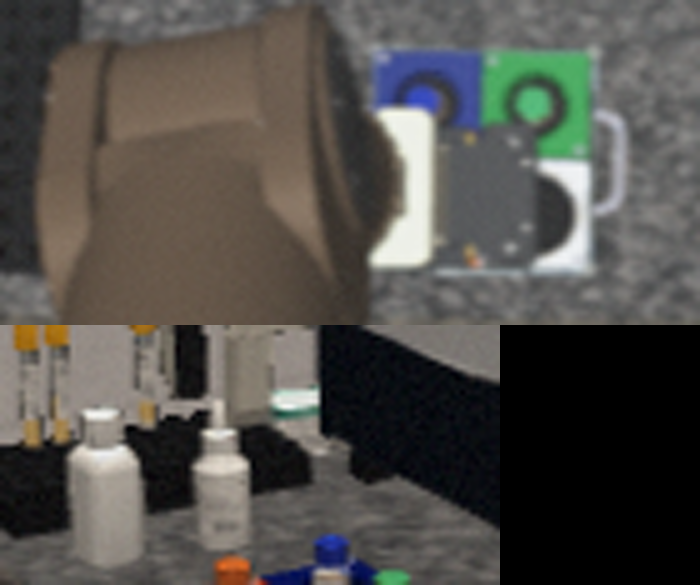

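Green stands in its pocket (534,103), with blue and orange unchanged; the bottle and dropper are undisturbed. I check the bottle's base against its cap position.

```bash
python3 - <<'E'
from h import *
print("cap",onz("top",(196,211.8),.094),"base right edge",onz("top",(204.7,211),0),"low edge",onz("top",(197,218.3),.073))
print("scene base",onz("scene",(246.2,178),0),"cap scene",onz("scene",(245.2,147.5),.094),"body L/R mid",onz("scene",(239,166),.036),onz("scene",(253.5,166),.036))
T=cv2.imread("pics/top0.png");h=cv2.cvtColor(T,cv2.COLOR_BGR2GRAY);print(h[202:222,186:210])
E
```

```text
cap [0.435  0.3028 0.094 ] base right edge [0.4422 0.3027 0.    ] low edge [0.4172 0.3054 0.073 ]
scene base [0.4319 0.2922 0.    ] cap scene [0.438  0.3013 0.094 ] body L/R mid [0.4183 0.3103 0.036 ] [0.4559 0.2872 0.036 ]
[[ 87  92  99 106 103  97  93  83  86  95 106 109 102  98  97 103 111 117
  111 100  99 105 112 115]
 [ 84  88 105 114 111 107  96  85  82  90  95  98  97 101  99  93  94 102
  107 107 111 116 121 125]
 [ 80  86  99 109 114 110  96  81  82  90  94  98  99 100  94  84  78  81
   93 105 110 117 123 125]
 [ 81  90  90  96  99  91  85  90 112 125 129 125 128 126 121 112 102  92
   91  94 100 114 122 120]
 [ 89  95  92  86  82  83  99 133 172 188 187 186 193 193 183 171 156 128
  110 101 101 105 111 106]
 [103 106 101  88  84 112 151 189 215 219 203 192 197 213 214 203 186 160
  133 119 112 109 103  99]
 [109 115 112  97 103 156 202 221 223 222 217 196 174 190 213 217 202 175
  147 125 117 112 108 105]
 [103 116 117 112 131 186 220 225 223 223 221 213 180 164 188 211 206 183
  149 126 120 112 105 105]
 [ 98 110 116 125 163 207 225 224 223 221 224 220 200 159 162 196 20
[... 444 characters left out ...]
97 106 123 134 170 204 220 221 206 172 148 156 188 213 213 194 174
  147 121 110 106 102 105]
 [100  98 105 117 130 150 181 203 203 189 178 182 191 198 203 197 177 153
  129 109 103 101  98  99]
 [ 95  93 102 115 111 117 145 167 175 168 168 172 170 170 166 161 146 127
  111 104 100  99  95  92]
 [ 97 101 110 116 106  92 102 114 121 120 123 122 122 119 116 111 108 101
   99  96 100  97 100 104]
 [ 98  99 105 108 107 101  90  88  91  94  98 105 109 110 102  98  95  95
   95  99 108 112 113 117]
 [ 94  95 102 112 115 108 100  99  97  84  86  91 102 103 101  99  98 103
   99 103 113 120 121 122]
 [102  97  98 103 106 104 103 109 105  92  91  95  88  90  95  97 100 100
  103 110 119 117 109 104]]
```

Emit:
carry_out --translation '[[-1,30,0],[0,35,0],[0,35,0],[0,35,0],[0,12,0],[0,0,0],[0,0,0]]' --rot '[[0,0,0],[0,0,0],[0,0,0],[0,0,0],[0,0,0],[0,0,0],[0,0,0]]' --hand '[-0.22,-0.22,-0.22,-0.22,-0.22,-0.22,-0.22]'

```text
time: 26.18
ee_pos: [0.4384, 0.3005, 0.1033]
ee_rot: [[-1.0, 0.002, -0.0], [0.002, 1.0, -0.001], [0.0, -0.001, -1.0]]
wrist_force: [-0.4, -1.5, 0.5]
finger_gap: 0.0561
grasp_force: 0.0
```

Emit:
carry_out --translation '[[0,0,15],[0,0,15],[0,0,15],[0,0,0],[0,0,0]]' --rot '[[0,0,0],[0,0,0],[0,0,0],[0,0,0],[0,0,0]]' --hand '[-0.22,-0.22,-0.22,-0.22,-0.22]'

```text
time: 26.6
ee_pos: [0.4383, 0.2992, 0.0585]
ee_rot: [[-1.0, 0.004, -0.001], [0.004, 1.0, -0.002], [0.001, -0.002, -1.0]]
wrist_force: [0.2, 0.4, 0.5]
finger_gap: 0.0558
grasp_force: 0.0
```

Emit:
carry_out --translation '[[0,4,0],[0,0,8],[0,0,8],[0,0,8],[0,0,0],[0,0,0]]' --rot '[[0,0,0],[0,0,0],[0,0,0],[0,0,0],[0,0,0],[0,0,0]]' --hand '[-0.22,-0.22,-0.22,-0.22,-0.22,-0.22]'

```text
time: 27.1
ee_pos: [0.4377, 0.3053, 0.0339]
ee_rot: [[-1.0, 0.001, -0.001], [0.001, 1.0, -0.001], [0.001, -0.001, -1.0]]
wrist_force: [-0.7, -0.1, -0.1]
finger_gap: 0.0558
grasp_force: 0.0
```

Emit:
carry_out --translation '[[0,0,5],[0,0,5],[0,0,0],[0,0,0]]' --rot '[[0,0,0],[0,0,0],[0,0,0],[0,0,0]]' --hand '[-0.22,-0.22,-0.22,-0.22]'

```text
time: 27.43
ee_pos: [0.438, 0.3056, 0.0243]
ee_rot: [[-1.0, 0.001, -0.0], [0.001, 1.0, -0.0], [0.0, -0.0, -1.0]]
wrist_force: [-0.2, -0.4, 0.5]
finger_gap: 0.0563
grasp_force: 0.0
```

Emit:
carry_out --translation '[[0,-1,6],[0,0,6],[0,0,5],[0,0,0],[0,0,0]]' --rot '[[0,0,0],[0,0,0],[0,0,0],[0,0,0],[0,0,0]]' --hand '[-0.22,-0.22,-0.22,-0.22,-0.22]'

```text
time: 27.85
ee_pos: [0.4379, 0.3045, 0.0071]
ee_rot: [[-1.0, 0.001, -0.001], [0.001, 1.0, -0.001], [0.001, -0.001, -1.0]]
wrist_force: [0.4, -0.9, -0.5]
finger_gap: 0.056
grasp_force: 0.0
```

Emit:
carry_out --translation '[[0,0,0],[0,0,0],[0,0,0],[0,0,0],[0,0,0],[0,0,0]]' --rot '[[0,0,0],[0,0,0],[0,0,0],[0,0,0],[0,0,0],[0,0,0]]' --hand '[0,0.1,0.2,0.4,0.5,0.5]' --squeeze 20

```text
time: 28.35
ee_pos: [0.4384, 0.305, 0.0078]
ee_rot: [[-1.0, 0.001, 0.0], [0.001, 1.0, 0.001], [-0.0, 0.001, -1.0]]
wrist_force: [0.6, 0.4, 2.1]
finger_gap: 0.0392
grasp_force: 19.9
```

Bottle held (39.2 mm, 20 N). Lift 90 mm and carry to the white adapter.

Emit:
carry_out --translation '[[0,0,-8],[0,0,-15],[0,0,-20],[0,0,-20],[0,0,-20],[0,0,-10],[0,0,0],[0,0,0]]' --rot '[[0,0,0],[0,0,0],[0,0,0],[0,0,0],[0,0,0],[0,0,0],[0,0,0],[0,0,0]]' --hand '[1,1,1,1,1,1,1,1]'

```text
time: 29.02
ee_pos: [0.438, 0.3049, 0.1006]
ee_rot: [[-1.0, 0.001, 0.0], [0.001, 1.0, 0.001], [-0.0, 0.001, -1.0]]
wrist_force: [-0.4, -1.0, -0.9]
finger_gap: 0.039
grasp_force: 19.9
```

Emit:
carry_out --translation '[[0,-10,0],[0,-25,0],[0,-35,0],[0,-35,0],[0,-35,0],[0,-35,0],[0,-30,0],[0,-15,0]]' --rot '[[0,0,0],[0,0,0],[0,0,0],[0,0,0],[0,0,0],[0,0,0],[0,0,0],[0,0,0]]' --hand '[1,1,1,1,1,1,1,1]'

```text
time: 29.68
ee_pos: [0.4361, 0.0797, 0.0996]
ee_rot: [[-1.0, 0.005, -0.002], [0.005, 1.0, -0.002], [0.002, -0.002, -1.0]]
wrist_force: [-0.7, 0.5, -0.5]
finger_gap: 0.0392
grasp_force: 19.9
```

Emit:
carry_out --translation '[[0,-4,0],[0,0,0],[0,0,0]]' --rot '[[0,0,0],[0,0,0],[0,0,0]]' --hand '[1,1,1]'

```text
time: 29.93
ee_pos: [0.4374, 0.0811, 0.1]
ee_rot: [[-1.0, 0.001, -0.001], [0.001, 1.0, -0.0], [0.001, -0.0, -1.0]]
wrist_force: [0.7, 0.2, -1.3]
finger_gap: 0.0391
grasp_force: 19.9
```

Emit:
carry_out --translation '[[0,-1,15],[0,0,20],[0,0,18],[0,0,10],[0,0,0],[0,0,0],[0,0,0]]' --rot '[[0,0,0],[0,0,0],[0,0,0],[0,0,0],[0,0,0],[0,0,0],[0,0,0]]' --hand '[1,1,1,1,1,1,1]'

```text
time: 30.52
ee_pos: [0.4384, 0.0802, 0.0381]
ee_rot: [[-1.0, 0.0, 0.001], [0.0, 1.0, 0.0], [-0.001, 0.0, -1.0]]
wrist_force: [0.9, 0.7, -0.1]
finger_gap: 0.0396
grasp_force: 19.9
```

```bash
python3 - <<'E'
from h import *
s=sense();print(s["ee_pos"],s["wrist_force"])
S=grab_frame("scene")
cv2.imwrite("pics/s10.png",cv2.resize(S[140:210,250:330],None,fx=8,fy=8,interpolation=cv2.INTER_CUBIC))
T=cv2.imread("pics/top0.png");v=T.max(axis=2)
for n,c,th in(("blue",(255,191),105),("green",(277,191),90),("orange",(255,212),130),("white",(277,213),130)):
    m=np.zeros_like(v);x,y=c;m[y-10:y+11,x-10:x+11]=(v[y-10:y+11,x-10:x+11]<th)
    k,l,st,ce=cv2.connectedComponentsWithStats(m);i=l[y,x];print(n,st[i],ce[i],onz("top",ce[i],.02))
E
```

```text
[0.4384 0.0802 0.0381] [ 0.8705  0.6641 -0.1005]
blue [249 184  13  13 130] [254.9538 190.2462] [0.5048 0.1461 0.02  ]
green [272 186  11  11 100] [276.95 190.89] [0.503  0.0792 0.02  ]
orange [250 207  11  11  99] [254.7374 212.0808] [0.4383 0.1459 0.02  ]
white [269 205  16  16 208] [276.4471 212.4471] [0.4374 0.0801 0.02  ]
```

View pics/s10.png

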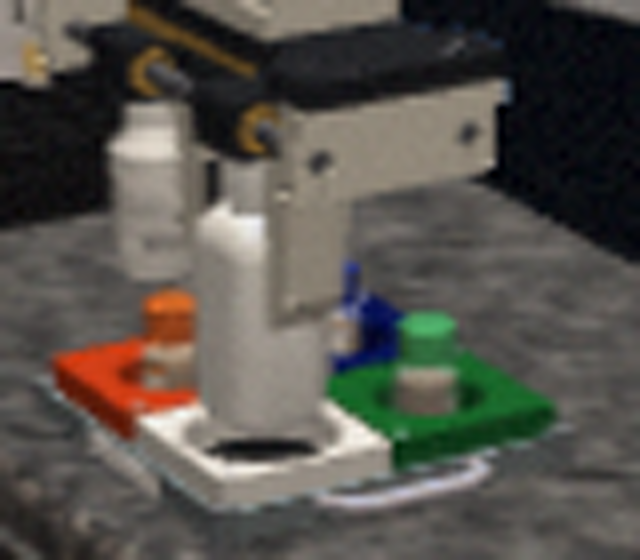

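The bottle hangs centred over the white pocket (bottle axis about 264, pocket centre about 266); the orange, blue and green vials all stand upright. Lower with force checks.

Emit:
carry_out --translation '[[0,0,3],[0,0,3],[0,0,3],[0,0,2],[0,0,0]]' --rot '[[0,0,0],[0,0,0],[0,0,0],[0,0,0],[0,0,0]]' --hand '[1,1,1,1,1]'

```text
time: 30.98
ee_pos: [0.4376, 0.0797, 0.0262]
ee_rot: [[-1.0, 0.001, -0.001], [0.001, 1.0, -0.0], [0.001, -0.0, -1.0]]
wrist_force: [-0.4, -0.4, -1.6]
finger_gap: 0.0391
grasp_force: 19.9
```

Emit:
carry_out --translation '[[0,0,2],[0,0,2],[0,0,2],[0,0,2],[0,0,0]]' --rot '[[0,0,0],[0,0,0],[0,0,0],[0,0,0],[0,0,0]]' --hand '[1,1,1,1,1]'

```text
time: 31.4
ee_pos: [0.4377, 0.0797, 0.0182]
ee_rot: [[-1.0, 0.001, -0.0], [0.001, 1.0, -0.0], [0.0, -0.0, -1.0]]
wrist_force: [0.7, -0.9, -0.8]
finger_gap: 0.0394
grasp_force: 19.9
```

Below the rim with no contact, so it is in the pocket.

Emit:
carry_out --translation '[[0,0,1],[0,0,1],[0,0,0.5],[0,0,0]]' --rot '[[0,0,0],[0,0,0],[0,0,0],[0,0,0]]' --hand '[1,1,1,1]'

```text
time: 31.73
ee_pos: [0.4379, 0.0798, 0.016]
ee_rot: [[-1.0, 0.001, -0.0], [0.001, 1.0, 0.0], [0.0, 0.0, -1.0]]
wrist_force: [-0.6, 0.4, -1.5]
finger_gap: 0.0394
grasp_force: 19.9
```

Emit:
carry_out --translation '[[0,0,0.5],[0,0,0]]' --rot '[[0,0,0],[0,0,0]]' --hand '[1,1]'

```text
time: 31.9
ee_pos: [0.438, 0.0798, 0.0157]
ee_rot: [[-1.0, 0.001, 0.0], [0.001, 1.0, 0.0], [-0.0, 0.0, -1.0]]
wrist_force: [-0.3, -0.2, 2.9]
finger_gap: 0.0395
grasp_force: 19.9
```

Floor contact. Release and retreat straight up.

Emit:
carry_out --translation '[[0,0,0],[0,0,0],[0,0,0],[0,0,0],[0,0,0],[0,0,-5],[0,0,-10],[0,0,-20]]' --rot '[[0,0,0],[0,0,0],[0,0,0],[0,0,0],[0,0,0],[0,0,0],[0,0,0],[0,0,0]]' --hand '[0.1,0.05,0,-0.1,-0.1,-0.1,-0.1,-0.1]'

```text
time: 32.57
ee_pos: [0.4368, 0.0793, 0.0504]
ee_rot: [[-1.0, 0.001, -0.003], [0.001, 1.0, -0.001], [0.003, -0.001, -1.0]]
wrist_force: [0.0, 0.1, 0.6]
finger_gap: 0.0507
grasp_force: 0.0
```

Emit:
carry_out --translation '[[0,0,-25],[0,0,-25],[0,0,-25],[0,0,-20],[0,-25,0],[0,-35,0],[0,-35,0],[0,-35,0]]' --rot '[[0,0,0],[0,0,0],[0,0,0],[0,0,0],[0,0,0],[0,0,0],[0,0,0],[0,0,0]]' --hand '[-0.1,-0.1,-0.1,-0.1,-0.1,-0.1,-0.1,-0.1]'

```text
time: 33.23
ee_pos: [0.4376, -0.0515, 0.1466]
ee_rot: [[-1.0, -0.0, 0.001], [-0.0, 1.0, 0.001], [-0.001, 0.001, -1.0]]
wrist_force: [0.8, 0.9, -0.5]
finger_gap: 0.0509
grasp_force: 0.0
```

Emit:
carry_out --translation '[[0,-35,0],[0,-35,0],[0,-35,0],[0,-35,0],[0,-20,0],[0,0,0],[0,0,0]]' --rot '[[0,0,0],[0,0,0],[0,0,0],[0,0,0],[0,0,0],[0,0,0],[0,0,0]]' --hand '[-0.1,-0.1,-0.1,-0.1,-0.1,-0.1,-0.1]'

```text
time: 33.82
ee_pos: [0.4372, -0.2114, 0.1462]
ee_rot: [[-1.0, 0.004, 0.0], [0.004, 1.0, -0.0], [-0.0, -0.0, -1.0]]
wrist_force: [1.2, 1.0, 0.0]
finger_gap: 0.0503
grasp_force: 0.0
```

```bash
python3 - <<'E'
from h import *
s=sense();print(s["ee_pos"],s["time"])
S=grab_frame("scene");T=grab_frame("top");cv2.imwrite("pics/Sf.png",S);cv2.imwrite("pics/Tf.png",T)
h=cv2.cvtColor(T,cv2.COLOR_BGR2HSV)
for n,(x,y) in dict(blue=(254,190),orange=(255,212),green=(277,190)).items():
    k=np.zeros(T.shape[:2],np.uint8);cv2.circle(k,(x,y),6,1,-1)
    m=((h[...,1]>100)&(h[...,2]>130)&(k>0)).astype(np.uint8);c,l,st,ce=cv2.connectedComponentsWithStats(m);i=1+np.argmax(st[1:,4]);print(n,st[i],ce[i],onz("top",ce[i],.049))
print(cv2.cvtColor(T,cv2.COLOR_BGR2GRAY)[201:226,264:292])
S0=cv2.imread("pics/scene0.png");T0=cv2.imread("pics/top0.png")
for im in(S0,S):print("violet",blobs(im,"violet",(315,210,410,292))[:1])
d=cv2.absdiff(S,S0).max(axis=2);print("dropper diff",d[145:176,262:276].max())
E
```

```text
[ 0.4372 -0.2114  0.1462] 33.8167
blue [251 187   7   7  35] [253.8857 189.8857] [0.5029 0.1451 0.049 ]
orange [250 209   9   7  45] [254.1111 211.8222] [0.4376 0.1436 0.049 ]
green [273 188   7   6  32] [276.125  190.2188] [0.5021 0.079  0.049 ]
[[120 121 137 153 155 156 158 153 150 155 157 157 156 156 156 151 148 146
  145 144 143 144 139 117 100  97  90 109]
 [146 159 187 209 214 219 221 223 222 222 220 218 217 217 217 215 208 208
  209 206 200 195 188 156 112  95  87  97]
 [151 164 199 216 220 232 239 238 236 231 227 223 217 219 226 231 234 235
  238 238 237 238 234 200 130  99  90  98]
 [152 167 202 222 226 234 238 232 217 196 185 171 155 165 178 194 215 227
  236 240 240 241 240 212 138 107 101 102]
 [149 164 211 235 238 238 229 210 170 146 135 118 116 125 131 136 150 190
  223 236 239 239 239 216 144 104  97  99]
 [150 166 215 238 239 228 209 192 178 164 155 157 170 188 185 168 141 141
  185 223 235 240 239 215 138  92  87  95]
 [148 165 214 237 232 210 190 201 210 207 199 194 207 212 213 203 178 143
  132 186 228 239 237 211 136  95  88 101]
 [148 166 211 232 219 195 202 215 
[... 1550 characters left out ...]
01 226 236
  240 239 232 223 208 170 122  82  80  87]
 [158 182 220 234 235 235 234 236 234 232 230 226 224 224 226 230 235 237
  235 234 227 219 207 174 135  97  88  93]
 [142 152 174 185 184 186 189 190 191 191 189 193 200 202 204 202 204 203
  203 202 208 211 202 179 152 120  98  95]
 [150 155 156 158 152 153 153 154 159 158 146 137 148 159 161 162 158 157
  155 149 160 166 167 164 148 112  91  86]
 [115 114 115 122 127 128 119 124 138 143 130 107 107 109 111 113 117 114
  112 112 125 128 122 121 111  98  91  87]]
violet [(64, array([329.5 , 226.25]), array([326, 222,   8,   9], dtype=int32))]
violet [(64, array([329.5 , 226.25]), array([326, 222,   8,   9], dtype=int32))]
dropper diff 96
```

```bash
python3 - <<'E'
from h import *
for a,b,(x0,y0,x1,y1) in(("scene0","Sf",(261,145,278,178)),("top0","Tf",(196,179,212,196))):
    A,B=[cv2.cvtColor(cv2.imread(f"pics/{n}.png"),cv2.COLOR_BGR2GRAY) for n in(a,b)]
    r=cv2.matchTemplate(B[y0-6:y1+6,x0-6:x1+6],A[y0:y1,x0:x1],cv2.TM_CCOEFF_NORMED);print(cv2.minMaxLoc(r)[1::2])
A=cv2.imread("pics/Sf.png");h=cv2.cvtColor(A,cv2.COLOR_BGR2HSV)
for n,(x0,y0,x1,y1),v in(("blue",(285,168,299,178),100),("orange",(264,170,280,181),100),("green",(296,172,311,186),90)):
    k=h[y0:y1,x0:x1];lo,hi=HUE[n];print(n,((k[...,0]>=lo)&(k[...,0]<=hi)&(k[...,1]>90)&(k[...,2]>v)).astype(int).sum(1))
E
```

```text
(0.9546279311180115, (6, 6))
(0.9976035952568054, (6, 6))
blue [0 0 0 0 5 7 5 3 2 3]
orange [0 0 0 0 0 0 4 6 6 6 6]
green [ 0  0  0  0  0  0  0  5  7  7  6  6  8 12]
```

The dropper and violet vial have not moved, and all four placements check out. Hand in.

```bash
python3 -c "
from workcell import *
print(job_done())"
```

```text
the job is handed in; nothing more can be done
None
```

I handed the job in at about 34 s: the blue, orange and green vials and the diluent bottle stand in their own pockets, within about 5 mm of centre by the camera, and the violet vial and dropper bottle show no shift; no verdict came back.

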